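Lean a visor window on the inspection stand

ROBOT

A 7-joint arm with a two-finger parallel gripper is mounted at the origin on the work surface. World frame = base frame: x ahead of the robot, y to its left, z up, the work surface at z = 0. Lengths are in m, angles in rad, forces in N, time in s.
With the tool pointing down it reaches from about 0.35 to 0.9 m from the base axis. Payload 8.1 kg.
Tool frame: the origin (TCP) lies between the finger pads; the fingertips stand 22 mm ahead of it and the grasp point (between the pads) lies 3 mm ahead of it; x points along the fingers, y is the direction in which the jaws open and shut, and the axes are right-handed (so a half turn about x gives the same grasp; the last joint's range is limited). The gripper opens to 85 mm and grips with 20 to 120 N. Pads are 22 mm wide; open, the fingers measure 114 mm over their backs; the gripper's body (76 mm by 85 mm) begins 54 mm behind the grasp point. The pads swing forward as they close: fully open they stand 13 mm farther back than shut.
Start: joints at [1.172, 0.434, 0.025, 1.573, -0.012, 1.134, -0.075], TCP at [0.182, -0.598, 0.253] pointing down, gripper open.
Joint ranges: [-2.62, 2.62], [-0.44, 2.09], [-1.27, 1.32], [0.08, 2.57], [-1.32, 4.46], [0.12, 2], [-2.74, 2.74]. Speed limits (rad/s): [2.22, 2.22, 3.01, 3.01, 3.14, 3.14, 3.14].

INTERFACE

Orientations are given as a rotation vector (axis times angle).
In Python, from rig import bot gives the robot as it stands.
- The arm moves only by the shell command python3 -m creep 'ROWS' [FORCE]. ROWS is JSON, a list that holds one entry, the list of rows, each a list of 5 numbers: the opening, from 0 (shut) to 1 (fully open), then the shift along the tool's x, y, z in m, then the turn about the tool's x in degrees. A call has exactly 8 rows; each row shifts and turns the pose as measured when the row begins, along the tool's axes as they then stand; what a row does not reach is not made up. A row lasts 1/12 s, in which the tool goes at most 41.7 mm and 7.16 degrees, less where a joint would pass 70% of its speed; a pose out of reach is approached as far as the arm can. A call with a gripper value outside its range is refused whole. The fingers move at their own pace and stop on an object; FORCE is the grip in N (left out, the last holds). Time passes only in rows, so rows that do not move let the fingers close, or fill a call up. It gives the time, the measured TCP pose, the force and the opening at its end, in the units of the state.
- bot.get_obs(): the state, without advancing time (a new reading comes with each control period).
- bot.capture(name): name is "side" or "top" or "wrist"; returns (picture, depth): 480x640x3 uint8, blue, green, red; 480x640 float32, m along the optical axis (not along the pixel's ray), 0 where there is no reading.
- bot.get_calibration(name): a dict with "vfov" (degrees; the focal length in pixels is half the picture's height over the tangent of half this angle, whatever the lens; pixels are square), "cx", "cy" (the principal point, pixels), "D" ([k1, k2, p1, p2, k3] as OpenCV has them; the pictures are not rectified), "rvec" (rotation vector, rad) and "tvec" (3), from world to camera coordinates, as OpenCV has them; the wrist camera has in their place "mount" (4x4, takes a point from camera to tool coordinates, whose origin is the TCP and whose axes are the tool frame's). Camera axes: x right, y down, z forward; pixel columns grow to the right and rows downward; lengths in m; the calibration is good to about 2 mm. A picture is of the moment at which its call begins: read the wrist's pose just before it. get_calibration takes no time and is no camera call.
- bot.job_done(): hands the job in, once; it reports no verdict.
The state is a dict: "clock": time; "joint_pos": joint angles; "qvel": joint speeds; "tau": joint torques, N m; "ee_pos": TCP position; "ee_rot": TCP orientation; "force": force on the tool from outside, world axes, zero at the start; "moment": the same for the moment, N m; "opening": finger opening in m.
Only numpy, scipy, OpenCV 4.12 (cv2) and the standard library are available. Lean on these libraries where they do the work, as an engineer would, in place of code of your own. Each camera call takes 0.05 s, during which the arm holds its last target.

TASK

Take the blue-rimmed visor window out of the rack and lean it on the inspection stand, with its lower edge down in the gutter about at the red middle mark and its face resting back against the white board. The board may have been left at any slope, so while still holding the window ease it back until you feel it touch the board, pressing only lightly (never 25 N or more), and only then let go. Do not drop the window, and leave the other windows and everything else on the table where they are.

Things in the scene. Friction and masses are not known exactly. Their poses are not given: they have to be found in the camera images.
- lens_mid (a point): centre of the blue-rimmed flat visor window: a stiff plate 8 mm thick (its x), 120 mm wide (its y), 140 mm tall (its z, up at the start), 0.1 to 0.2 kg; clear pane, the top 32 mm a solid blue band to hold it by. Both faces alike. It starts upright in one of the rack's three slots, its lower edge 10 mm above the table
- lens_foot (a point): middle of the lower edge of the blue-rimmed window (70 mm below its centre along its z)
- lens: the blue-rimmed window itself, origin at the middle of its lower edge, axes as for its centre
- rack: white rack fixed to the table, origin under its centre, 200 mm (x) by 140 mm (y). Three slots run along its y at x = -75, 0 and +75 mm, each 10 mm wide with a floor 10 mm and walls 45 mm above the table, open upward
- stand: grey inspection stand, fixed. Its x points to its front (away from the board), z up, y along the gutter; origin at table height below the gutter's rear edge. Base plate x -115 to +35, y +-100 mm. Grey side brackets at y = +-90 mm, behind the gutter, 72 mm high
- backrest: fixed hinge of the white board, at the gutter's rear edge and floor, axis along y. The board (150 mm wide, ending 90 mm from the hinge in a black strip) leans back towards the stand's -x, 7 to 24 degrees from upright, held by stiff friction. That slope is not in this pose: see or feel it. Hold the window in its top 30 mm to keep fingers above the board
- lens_white_mid (a point): centre of the white-rimmed window, same size, in another slot of the rack; to be left alone
- lens_black_mid (a point): centre of the black-rimmed window, same size, in another slot of the rack; to be left alone
- goggles: blue safety goggles, 52 x 150 mm, 78 mm high, origin under their centre; to be left alone
- mask_a: white cup respirator with a grey valve, 130 mm across, 60 mm high, origin under its centre; to be left alone
- mask_b: second white cup respirator, same size; to be left alone
- cartridge: orange round filter cartridge, 64 mm across, 34 mm high, between rack and stand, origin under its centre; to be left alone
- spray: clear bottle, 68 mm across, 170 mm high, at the left side, origin under its centre; to be left alone
- gutter_mid (a point): middle of the stand's aluminium gutter, on its floor, 20 mm above the table, 9 mm in front of its rear edge; axes as the stand. The gutter is 18 mm wide from the board's foot (rear) to a 4 mm thick front lip that rises 12 mm above the floor, 180 mm long; a red mark on the lip shows its middle
Mind the look-alikes: they are no part of the job. What is shaped like the lens but green or pink is not meant.

How it is judged:
By the outcome, as a careful person would: the job done as asked, in the order asked, and still so for the second after the job is handed in, with the robot touching nothing.
It also fails if it takes over 67 s, if anything falls off the work surface, if the arm or the gripper's body presses on something with over 40 N, if the wrist force passes 120 N, or if a joint passes its speed limit or range.

## Working session

There is one attempt and no reset: what is moved stays moved. The work goes in short steps, Python scripts to look and compute and a shell command to move; the robot and the scene stay as the last step left them, time stands still between calls to the robot, and variables do not carry over. Pictures are saved under pics/ and viewed, and the job is handed in when it is done.

```bash
ls; mkdir -p pics
python3 - <<'E'
from rig import bot
import cv2,numpy as np
o=bot.get_obs()
for k in o: print(k,np.round(o[k],4))
for n in("side","top","wrist"):
    p,d=bot.capture(n); cv2.imwrite(f"pics/{n}0.png",p); np.save(f"pics/{n}0.npy",d)
    print(n,bot.get_calibration(n))
E
```

```text
pics
clock 0.0
joint_pos [ 1.1724  0.4352  0.025   1.5741 -0.0116  1.134  -0.0751]
qvel [-0.0007  0.0006 -0.0004  0.0018 -0.      0.0001  0.0008]
tau [ 1.10000e-03 -6.70460e+01  1.02510e+00 -3.16206e+01  1.55000e-02
  1.25000e-02  0.00000e+00]
ee_pos [ 0.182  -0.5974  0.2525]
ee_rot [ 2.0627  0.3089 -2.0635]
force [-0.0033 -0.6114  0.1045]
moment [ 0.0209 -0.0458 -0.0446]
opening 0.0852
side {'vfov': 46.59541353546782, 'cx': 307.54229032009437, 'cy': 236.4343573993644, 'D': array([-0.13815246,  0.        ,  0.        ,  0.        ,  0.        ]), 'rvec': array([ 0.96044625, -2.54258136,  0.99614038]), 'tvec': array([0.43715901, 0.23855844, 1.27658867])}
top {'vfov': 49.216435747821116, 'cx': 322.36252898331, 'cy': 232.09365721694584, 'D': array([-0.01970446,  0.        ,  0.        ,  0.        ,  0.        ]), 'rvec': array([ 2.11775231, -2.17172303,  0.20527094]), 'tvec': array([0.10497414, 0.48815851, 1.12769594])}
wrist {'vfov': 71.2501994982295, 'cx': 317.06634797617056, 'cy': 239.98520171480567, 'D': array([0.0207575, 0.       , 0.       , 0.       , 0.       ]), 'mount': array([[-7.72743179e-04, -3.17376775e-01,  9.48299207e-01,
        -1.19958933e-01],
       [ 9.99999542e-01, -7.80994055e-04,  5.53489286e-04,
        -1.18979823e-04],
       [ 5.64951398e-04,  9.48299200e-01,  3.17377233e-01,
        -8.06662308e-02],
       [ 0.00000000e+00,  0.00000000e+00,  0.00000000e+00,
         1.00000000e+00]])}
```

View pics/side0.png

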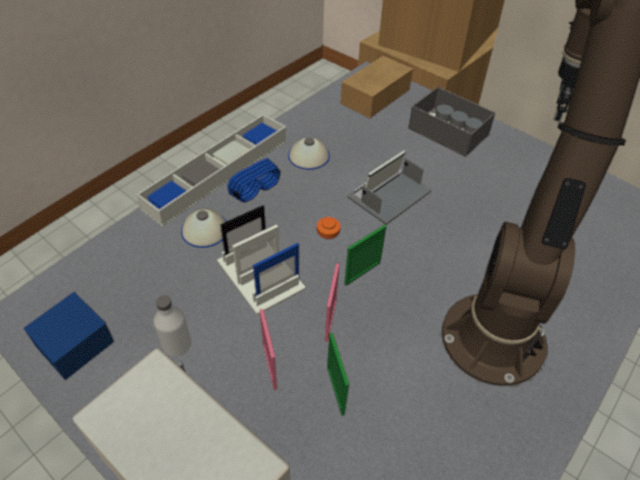

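View pics/top0.png

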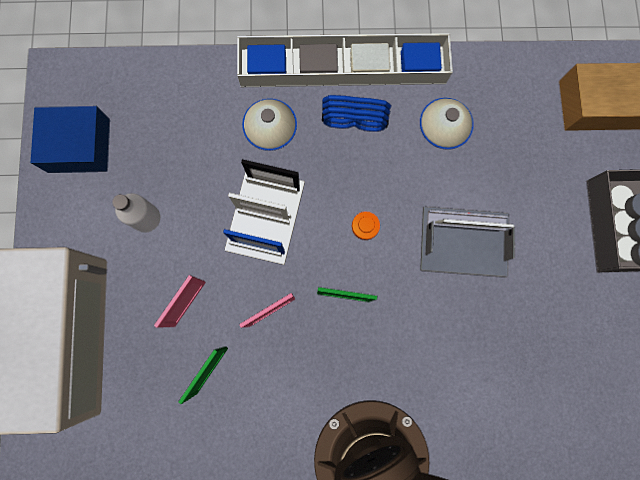

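View pics/wrist0.png

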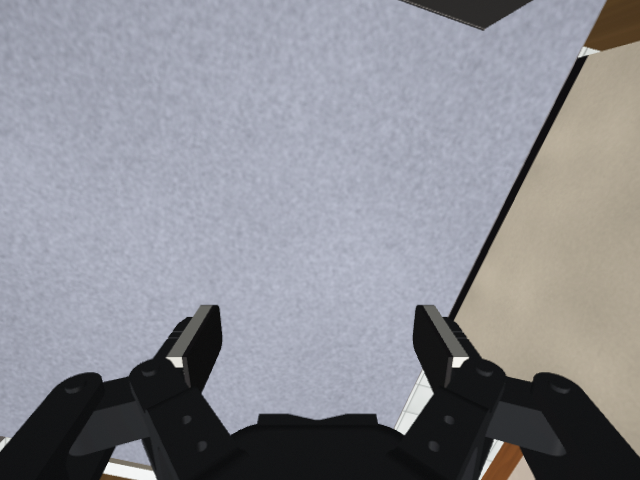

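```bash
cat > h.py <<'E'
import numpy as np,cv2
from scipy.spatial.transform import Rotation as R
from rig import bot
def K(c):
    f=240/np.tan(np.radians(c["vfov"]/2)); return np.array([[f,0,c["cx"]],[0,f,c["cy"]],[0,0,1.]])
def cam(n,obs=None):
    c=bot.get_calibration(n)
    if "rvec" in c:
        Rw=R.from_rotvec(c["rvec"]).as_matrix(); return K(c),c["D"],Rw.T,-Rw.T@c["tvec"]
    Rt=R.from_rotvec(obs["ee_rot"]).as_matrix(); m=c["mount"]
    return K(c),c["D"],Rt@m[:3,:3],Rt@m[:3,3]+obs["ee_pos"]
def rays(n,uv,obs=None):
    k,D,A,t=cam(n,obs); u=cv2.undistortPoints(np.float64(uv).reshape(-1,1,2),k,D)[:,0]
    return t,np.c_[u,np.ones(len(u))]@A.T
def plane(n,uv,z,obs=None):
    t,d=rays(n,uv,obs); return t+d*((z-t[2])/d[:,2])[:,None]
def pts(n,uv,dep,obs=None):
    t,d=rays(n,uv,obs); uv=np.int32(np.round(uv)).reshape(-1,2); return t+d*dep[uv[:,1],uv[:,0]][:,None]
def proj(n,P,obs=None):
    k,D,A,t=cam(n,obs); return cv2.projectPoints(np.float64(P).reshape(-1,3),cv2.Rodrigues(A.T)[0],-A.T@t,k,D)[0][:,0]
E
python3 - <<'E'
from h import *
o=bot.get_obs(); print(R.from_rotvec(o["ee_rot"]).as_matrix().round(4))
for n,(x0,y0,x1,y1) in {"top":(210,145,320,275),"side":(205,195,315,315)}.items():
    p=cv2.imread(f"pics/{n}0.png"); cv2.imwrite(f"pics/{n}_rack.png",cv2.resize(p[y0:y1,x0:x1],None,fx=5,fy=5))
for n,(x0,y0,x1,y1) in {"top":(410,195,525,285),"side":(340,140,440,230)}.items():
    p=cv2.imread(f"pics/{n}0.png"); cv2.imwrite(f"pics/{n}_stand.png",cv2.resize(p[y0:y1,x0:x1],None,fx=6,fy=6))
p=cv2.imread("pics/top0.png"); hsv=cv2.cvtColor(p,cv2.COLOR_BGR2HSV)
d=np.load("pics/top0.npy")
m=(hsv[...,0]>105)&(hsv[...,0]<130)&(hsv[...,1]>150); m[:225]=0; m[262:]=0; m[:,:215]=0; m[:,290:]=0
v,u=np.nonzero(m); P=pts("top",np.c_[u,v],d); 
print(len(u),np.percentile(P,[2,50,98],axis=0).round(3))
E
```

```text
[[-4.000e-04  2.914e-01 -9.566e-01]
 [ 1.100e-03 -9.566e-01 -2.914e-01]
 [-1.000e+00 -1.200e-03  1.000e-04]]
350 [[0.446 0.179 0.039]
 [0.463 0.235 0.149]
 [0.481 0.293 0.154]]
```

View pics/top_rack.png

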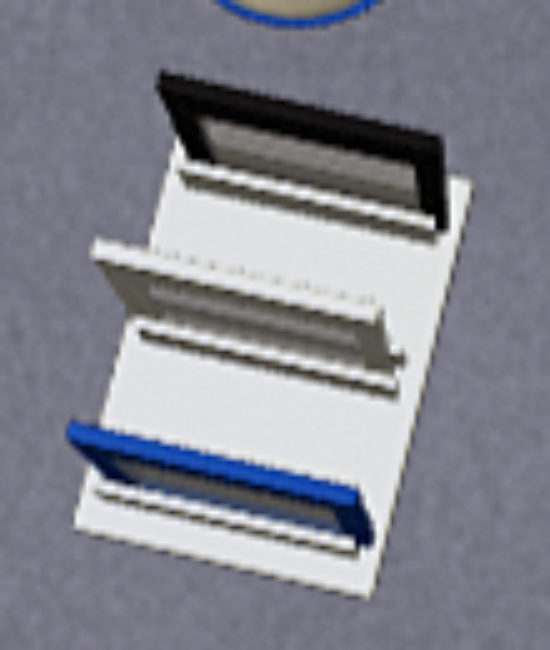

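View pics/side_rack.png

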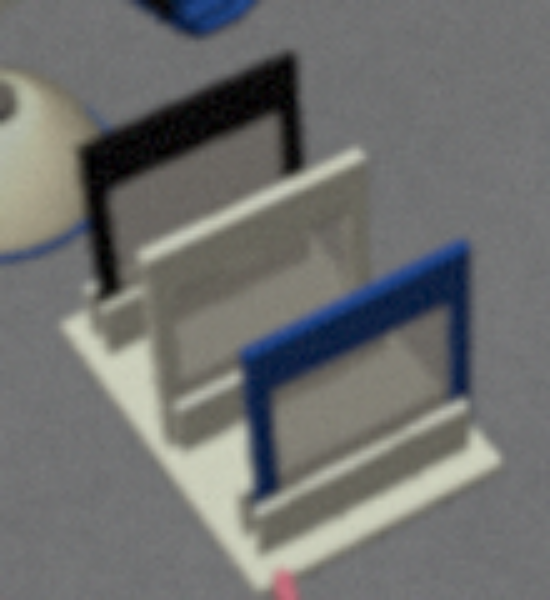

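View pics/top_stand.png

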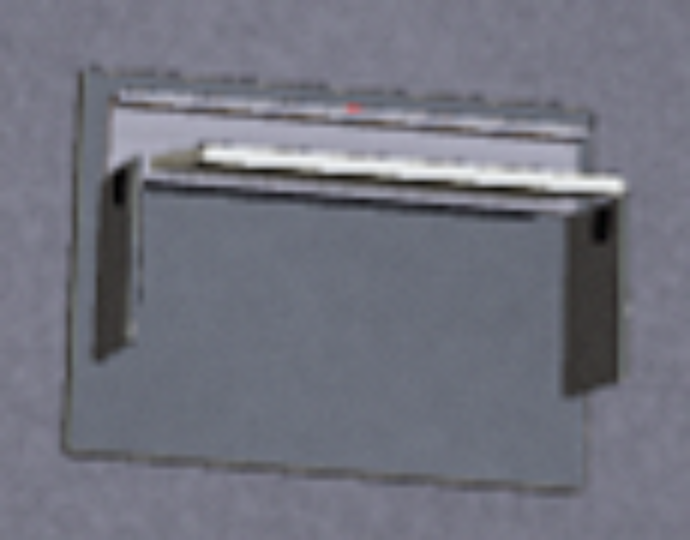

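View pics/side_stand.png

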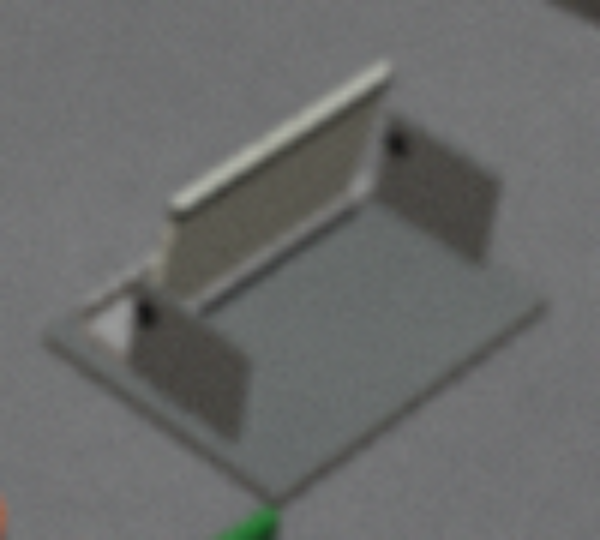

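```bash
cat > m.py <<'E'
from h import *
p=cv2.imread("pics/top0.png"); d=np.load("pics/top0.npy"); hsv=cv2.cvtColor(p,cv2.COLOR_BGR2HSV)
m=(hsv[...,0]>105)&(hsv[...,0]<130)&(hsv[...,1]>150); m[:225]=0; m[262:]=0; m[:,:215]=0; m[:,290:]=0
v,u=np.nonzero(m); P=pts("top",np.c_[u,v],d); P=P[(P[:,2]>.142)&(P[:,2]<.16)]
r=cv2.minAreaRect(np.float32(P[:,:2]*1000)); print("blue top rect",r)
c,s,_=np.linalg.svd(P[:,:2]-P[:,:2].mean(0))[2][0],0,0
print("mean",P.mean(0),"dir",np.degrees(np.arctan2(c[1],c[0])))
# corners by hand at z .15
o=np.array([210,145])
print("bluecorners",plane("top",np.array([[69,428],[358,493],[366,505],[78,440]])/5+o,.15).round(4).tolist())
print("side corners",plane("side",np.array([[242,356],[467,243]])/5+[205,195],.15).round(4).tolist())
C=plane("top",np.array([[75,528],[372,597],[470,180]])/5+o,.004); print("rack base",C.round(4).tolist(), "centre",((C[0]+C[2])/2).round(4), np.linalg.norm(C[0]-C[1]),np.linalg.norm(C[2]-C[1]),np.degrees(np.arctan2(*(C[2]-C[1])[1::-1])))
o=np.array([410,195])
S=plane("top",np.array([[83,70],[65,455],[583,489]])/6+o,.008); print("stand base",S.round(4).tolist(),np.linalg.norm(S[0]-S[1]),np.linalg.norm(S[2]-S[1]),"xdir",np.degrees(np.arctan2(*(S[0]-S[1])[1::-1])),"ydir",np.degrees(np.arctan2(*(S[1]-S[2])[1::-1])))
print("lip ends, red",plane("top",np.array([[113,97],[592,130],[355,108]])/6+o,.032).round(4).tolist())
print("board top front edge",plane("top",np.array([[203,145],[622,180]])/6+o,.11).round(4).tolist())
E
python3 m.py
```

```text
blue top rect ((464.12969970703125, 236.31585693359375), (118.32161712646484, 8.449156761169434), 75.3523941040039)
mean [0.46367723 0.23606005 0.14961445] dir 75.27101199513257
bluecorners [[0.4797, 0.2935, 0.15], [0.4506, 0.1779, 0.15], [0.4457, 0.1747, 0.15], [0.4748, 0.2898, 0.15]]
side corners [[0.4805, 0.2979, 0.15], [0.4511, 0.1823, 0.15]]
rack base [[0.4591, 0.3145, 0.004], [0.4243, 0.1799, 0.004], [0.6186, 0.1313, 0.004]] centre [0.5389 0.2229 0.004 ] 0.13899194233699055 0.20027348555622593 -14.042567251060387
stand base [[0.5503, -0.1452, 0.008], [0.4015, -0.1295, 0.008], [0.3835, -0.3268, 0.008]] 0.1496199514617763 0.1981398653845843 xdir -6.023822876230302 ydir 84.77851314372461
lip ends, red [[0.5345, -0.1506, 0.032], [0.5177, -0.3329, 0.032], [0.5282, -0.2427, 0.032]]
board top front edge [[0.5005, -0.163, 0.11], [0.4846, -0.3114, 0.11]]
```

```bash
python3 -m creep '[[[0.6,-0.005,-0.016,-0.033,0],[0.6,-0.005,-0.016,-0.033,0],[0.6,-0.005,-0.016,-0.033,0],[0.6,-0.005,-0.016,-0.033,0],[0.6,-0.005,-0.016,-0.033,0],[0.6,-0.005,-0.016,-0.033,0],[0.6,-0.005,-0.016,-0.033,0],[0.6,-0.005,-0.016,-0.033,0]]]' 40; python3 -c "
from h import *
print(bot.get_obs()['joint_pos'].round(3))"
```

```text
clock: 0.82
ee_pos: [0.3955, -0.3975, 0.2892]
ee_rot: [2.066, 0.292, -2.085]
force: [0.6, -1.4, 0.2]
opening: 0.0511
[ 0.747  0.311 -0.074  1.668  0.029  1.172 -0.63 ]
```

```bash
python3 -m creep '[[[0.6,0,-0.036,-0.016,0],[0.6,0,-0.036,-0.016,0],[0.6,0,-0.036,-0.016,0],[0.6,0,-0.036,-0.016,0],[0.6,0,-0.036,-0.016,0],[0.6,0,-0.036,-0.016,0],[0.6,0,-0.036,-0.016,0],[0.6,0,-0.036,-0.016,0]]]'
python3 -m creep '[[[0.6,0,-0.036,-0.016,0],[0.6,0,-0.036,-0.016,0],[0.6,0,-0.036,-0.016,0],[0.6,0,-0.036,-0.016,0],[0.6,0,-0.036,-0.016,0],[0.6,0,-0.036,-0.016,0],[0.6,0,-0.036,-0.016,0],[0.6,0,0,0,-7]]]'; python3 -m creep '[[[0.6,0,0,0,-7.1],[0.6,0,0,0,-7.1],[0.6,0,0,0,-7.1],[0.6,0,0,0,-7.1],[0.6,0,0,0,-7.1],[0.6,0,0,0,-7.1],[0.6,0,0,0,-7.1],[0.6,0,0,0,0]]]'
cat > st.py <<'E'
from h import *
import sys
o=bot.get_obs(); A=R.from_rotvec(o["ee_rot"]).as_matrix()
print(o["clock"],o["ee_pos"].round(4),"yaw y",np.degrees(np.arctan2(A[1,1],A[0,1])).round(2),"x",A[:,0].round(3),"F",np.round(o["force"],2),"op",round(float(o["opening"]),4),"q",o["joint_pos"].round(2))
if len(sys.argv)>3:
    t=np.array(list(map(float,sys.argv[1:4]))); print("tool delta mm",(A.T@(t-o["ee_pos"])*1000).round(1), "turn", -(float(sys.argv[4])-np.degrees(np.arctan2(A[1,1],A[0,1]))))
E
python3 st.py .464 .236 .25 -14.7
```

```text
clock: 1.48
ee_pos: [0.444, -0.0717, 0.2892]
ee_rot: [2.066, 0.292, -2.08]
force: [1.0, 0.1, 0.3]
opening: 0.051
clock: 2.15
ee_pos: [0.4791, 0.2237, 0.2896]
ee_rot: [1.999, 0.412, -2.008]
force: [0.4, 0.2, 1.3]
opening: 0.0512
clock: 2.82
ee_pos: [0.4765, 0.229, 0.287]
ee_rot: [1.414, 1.071, -1.424]
force: [0.2, 0.1, -0.8]
opening: 0.0514
2.8167 [0.4765 0.229  0.287 ] yaw y -16.38 x [-0.011  0.004 -1.   ] F [ 0.23  0.12 -0.85] op 0.0514 q [-0.02  0.33 -0.68  1.71  0.21  1.18 -1.04]
tool delta mm [ 37.2 -13.5  -3.1] turn -1.679690446075515
```

```bash
python3 -m creep '[[[0.6,0.01,-0.0135,0.003,-1.7],[0.6,0.01,0,0,0],[0.6,0.01,0,0,0],[0.6,0,0,0,0],[0.6,0,0,0,0],[0.6,0,0,0,0],[0.6,0,0,0,0],[0.6,0,0,0,0]]]'; python3 st.py .464 .236 .144 -14.7
python3 - <<'E'
from h import *
o=bot.get_obs(); p,d=bot.capture("wrist"); cv2.imwrite("pics/w1.png",p); np.save("pics/w1.npy",d); np.savez("pics/w1o.npz",ee_pos=o["ee_pos"],ee_rot=o["ee_rot"])
E
```

```text
clock: 3.48
ee_pos: [0.4639, 0.2292, 0.2551]
ee_rot: [1.406, 1.076, -1.417]
force: [-0.2, -1.0, 0.8]
opening: 0.0516
3.4833 [0.4639 0.2292 0.2551] yaw y -15.81 x [-0.011  0.004 -1.   ] F [-0.2  -1.02  0.83] op 0.0516 q [-0.03  0.34 -0.68  1.78  0.23  1.1  -1.06]
tool delta mm [111.1  -0.5  -6.4] turn -1.1110799234714968
```

View pics/w1.png

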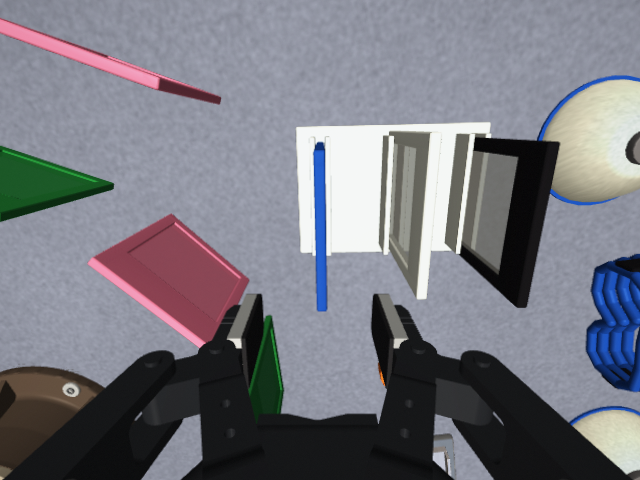

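Run:
```python
from h import *
p=cv2.imread("pics/w1.png"); o=np.load("pics/w1o.npz"); d=np.load("pics/w1.npy")
hsv=cv2.cvtColor(p,cv2.COLOR_BGR2HSV)
m=(hsv[...,0]>105)&(hsv[...,0]<130)&(hsv[...,1]>150); m[:130]=0;m[320:]=0;m[:,:305]=0;m[:,335:]=0
v,u=np.nonzero(m); P=pts("wrist",np.c_[u,v],d,o); print(P.mean(0),np.percentile(P,[1,50,99],axis=0).round(3).tolist())
Q=P[P[:,2]>.145]; r=cv2.minAreaRect(np.float32(Q[:,:2]*1000)); print(r,Q.mean(0))
Q=plane("wrist",np.c_[u,v],.15,o); r=cv2.minAreaRect(np.float32(Q[:,:2]*1000)); print(r)
cv2.imwrite("pics/w1c.png",cv2.resize(p[110:330,280:360],None,fx=2.6,fy=2.6))
```

```text
[0.46794184 0.24333364 0.14878946] [[0.45, 0.181, 0.075], [0.469, 0.246, 0.149], [0.484, 0.295, 0.151]]
((467.9507751464844, 243.52027893066406), (132.67535400390625, 7.312371730804443), 75.33638763427734) [0.46767807 0.24222652 0.15068024]
((466.87322998046875, 239.53160095214844), (122.27367401123047, 7.354127407073975), 75.34014129638672)
```

View pics/w1c.png

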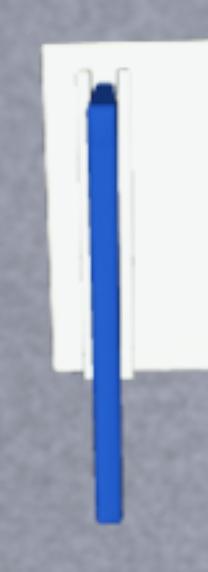

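```bash
python3 -m creep '[[[0.6,0.012,0,-0.0095,-1.1],[0.6,0.014,0,0,0],[0.6,0.014,0,0,0],[0.6,0.014,0,0,0],[0.6,0.008,0,0,0],[0.6,0,0,0,0],[0.6,0,0,0,0],[0.6,0,0,0,0]]]'; python3 st.py .466 .2385 .144 -14.7
```

```text
clock: 4.2
ee_pos: [0.4678, 0.2434, 0.1895]
ee_rot: [1.393, 1.091, -1.395]
force: [-0.8, -0.0, 0.2]
opening: 0.0511
4.2 [0.4678 0.2434 0.1895] yaw y -14.39 x [-0.008  0.008 -1.   ] F [-0.78 -0.03  0.17] op 0.0511 q [-0.08  0.43 -0.66  1.85  0.3   0.97 -1.12]
tool delta mm [45.5 -0.1  5.4] turn 0.30867866545025535
```

```bash
python3 -m creep '[[[0.6,0.01,0,0.004,0.2],[0.6,0.01,0,0,0],[0.6,0.01,0,0,0],[0.6,0.01,0,0,0],[0.6,0,0,0,0],[0.6,0,0,0,0],[0.6,0,0,0,0],[0.6,0,0,0,0]]]'; python3 st.py .466 .2385 .144 -14.7
```

```text
clock: 4.87
ee_pos: [0.4671, 0.2398, 0.1464]
ee_rot: [1.398, 1.088, -1.397]
force: [-0.4, -0.1, 0.5]
opening: 0.0513
4.8667 [0.4671 0.2398 0.1464] yaw y -14.63 x [-0.006  0.009 -1.   ] F [-0.37 -0.1   0.5 ] op 0.0513 q [-0.1   0.48 -0.63  1.9   0.35  0.87 -1.16]
tool delta mm [ 2.4 -0.8  1.5] turn 0.0650043054041749
```

```bash
python3 -m creep '[[[0.6,0.0025,-0.0005,0.001,0],[0.3,0,0,0,0],[0,0,0,0,0],[0,0,0,0,0],[0,0,0,0,0],[0,0,0,0,0],[0,0,0,0,0],[0,0,0,0,0]]]' 35; python3 st.py
```

```text
clock: 5.53
ee_pos: [0.4671, 0.2392, 0.1449]
ee_rot: [1.4, 1.087, -1.394]
force: [0.1, 0.5, -1.2]
opening: 0.0073
5.5333 [0.4671 0.2392 0.1449] yaw y -14.65 x [-0.003  0.01  -1.   ] F [ 0.06  0.55 -1.17] op 0.0073 q [-0.1   0.48 -0.63  1.91  0.35  0.87 -1.16]
```

Gripped (opening ≈ 8 mm). Lift slowly.

```bash
python3 -m creep '[[[0,-0.004,0,0,0],[0,-0.008,0,0,0],[0,-0.01,0,0,0],[0,-0.012,0,0,0],[0,-0.012,0,0,0],[0,-0.012,0,0,0],[0,-0.012,0,0,0],[0,-0.012,0,0,0]]]'; python3 st.py; python3 -m creep '[[[0,-0.015,0,0,0],[0,-0.015,0,0,0],[0,-0.015,0,0,0],[0,-0.015,0,0,0],[0,-0.015,0,0,0],[0,-0.006,0,0,0],[0,0,0,0,0],[0,0,0,0,0]]]'; python3 st.py 0.5165 -.2405 .31 -5.4
python3 - <<'E'
from h import *
o=bot.get_obs()
for n in("wrist","side"):
    p,d=bot.capture(n); cv2.imwrite(f"pics/{n}2.png",p)
E
```

```text
clock: 6.2
ee_pos: [0.4662, 0.2377, 0.2333]
ee_rot: [1.397, 1.089, -1.397]
force: [0.0, 0.1, -1.5]
opening: 0.0075
6.2 [0.4662 0.2377 0.2333] yaw y -14.6 x [-0.006  0.008 -1.   ] F [ 0.03  0.08 -1.46] op 0.0075 q [-0.05  0.37 -0.68  1.8   0.25  1.06 -1.08]
clock: 6.87
ee_pos: [0.4641, 0.239, 0.3282]
ee_rot: [1.401, 1.091, -1.388]
force: [-0.1, -0.9, -1.6]
opening: 0.0076
6.8667 [0.4641 0.239  0.3282] yaw y -14.39 x [-0.001  0.013 -1.   ] F [-0.06 -0.86 -1.65] op 0.0076 q [-0.02  0.29 -0.7   1.67  0.18  1.25 -1.01]
tool delta mm [ 12.  170.  451.6] turn -8.99270663729843
```

View pics/wrist2.png

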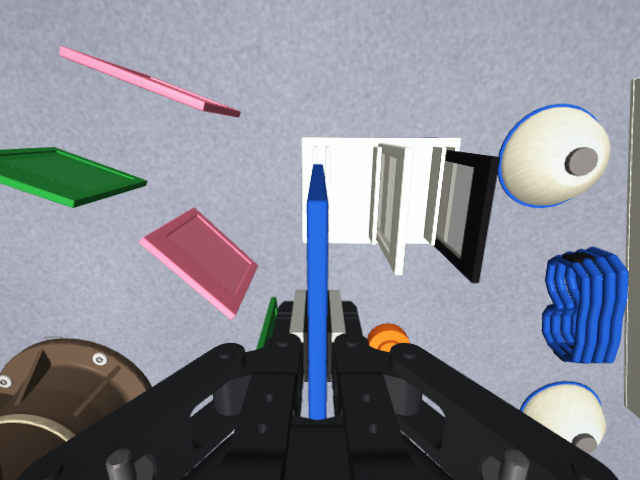

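View pics/side2.png

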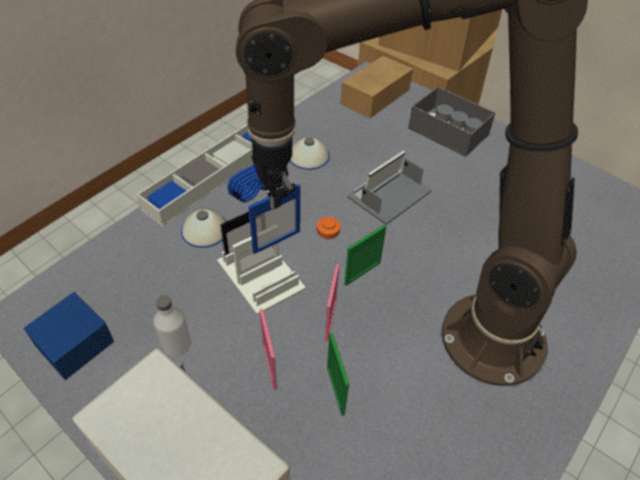

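```bash
python3 -m creep '[[[0,0,0.006,0.015,0],[0,0,0.011,0.03,0],[0,0,0.0125,0.033,0],[0,0,0.0125,0.033,0],[0,0,0.0125,0.033,0],[0,0,0.0125,0.033,0],[0,0,0.0125,0.033,0],[0,0,0.0125,0.033,0]]]'; python3 st.py .5165 -.2405 .31 -5.4
```

```text
clock: 7.63
ee_pos: [0.4895, -0.0203, 0.3162]
ee_rot: [1.382, 1.114, -1.384]
force: [1.1, -0.2, -2.1]
opening: 0.007
7.6333 [ 0.4895 -0.0203  0.3162] yaw y -13.29 x [-0.014  0.017 -1.   ] F [ 1.06 -0.18 -2.13] op 0.007 q [ 0.43  0.23 -0.58  1.75  0.11  1.22 -0.42]
tool delta mm [  2.1  77.  208.1] turn -7.8933719176997705
```

```bash
python3 -m creep '[[[0,0,0.013,0.032,-2],[0,0,0.012,0.032,-2],[0,0,0.011,0.032,-2],[0,0,0.010,0.03,-2],[0,0,0.009,0.025,0],[0,0,0.006,0.016,0],[0,0,0,0,0],[0,0,0,0,0]]]'; python3 st.py .5165 -.2405 .2 -5.4
python3 - <<'E'
from h import *
for n in("wrist","side","top"):
    o=bot.get_obs();p,d=bot.capture(n); cv2.imwrite(f"pics/{n}3.png",p);np.save(f"pics/{n}3.npy",d); np.savez(f"pics/{n}3o.npz",ee_pos=o["ee_pos"],ee_rot=o["ee_rot"])
E
```

```text
clock: 8.3
ee_pos: [0.5181, -0.2149, 0.3024]
ee_rot: [1.279, 1.195, -1.297]
force: [-0.2, -0.1, -1.5]
opening: 0.0071
8.3 [ 0.5181 -0.2149  0.3024] yaw y -5.66 x [-0.03   0.018 -0.999] F [-0.19 -0.14 -1.52] op 0.0071 q [ 0.66  0.36 -0.49  1.6   0.16  1.26  0.04]
tool delta mm [102.    4.1  27.1] turn -0.2568348936870626
```

View pics/wrist3.png

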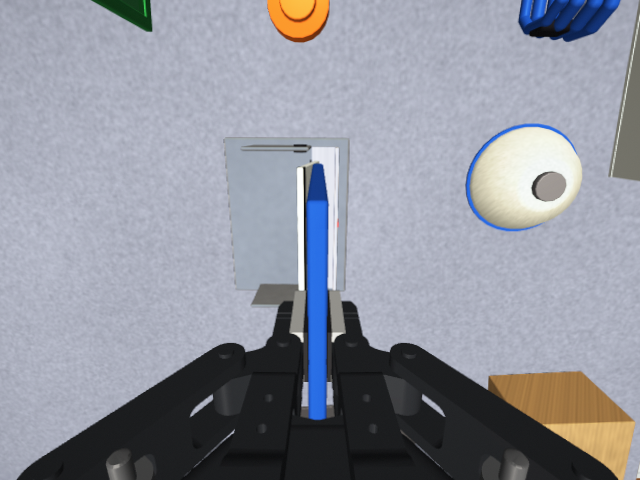

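View pics/side3.png

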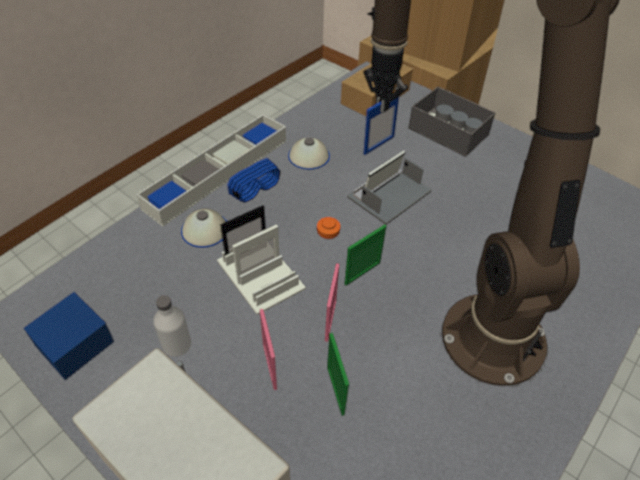

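Run:
```python
from h import *
d=np.load("pics/side0.npy")
poly=np.array([[185,222],[375,95],[352,185],[205,290]])/6+[340,140]
m=np.zeros((480,640),np.uint8); cv2.fillPoly(m,[np.int32(np.round(poly))],1)
v,u=np.nonzero(m); P=pts("side",np.c_[u,v],d); 
ok=np.abs(d[v,u]-np.median(d[v,u]))<.15; P=P[ok]
for _ in range(4):
    c=P.mean(0); n=np.linalg.svd(P-c)[2][2]; r=(P-c)@n; P=P[np.abs(r)<max(.004,2*r.std())]
n*=np.sign(n[0]); print(len(P),"c",c.round(4),"n",n.round(4),r.std(),"slope",np.degrees(np.arcsin(n[2])),"yaw",np.degrees(np.arctan2(n[1],n[0])))
# origin of hinge line on back plane at z=.02
ax=np.radians(-5.4); x=np.array([np.cos(ax),np.sin(ax)]); y=np.array([-x[1],x[0]])
def loc(p): q=np.atleast_2d(p)[:,:2]-np.array([.507,-.2388]); return np.c_[q@x,q@y,np.atleast_2d(p)[:,2]].round(4)
t=(.02-c[2])/1; # move along plane: slope direction
print("back plane local",loc(c),"x at z=.02:",loc(c)[0,0]+(c[2]-.02)*np.tan(np.arcsin(n[2])))
# wrist3 / top3 views: red mark, lip
p=cv2.imread("pics/wrist3.png");o=np.load("pics/wrist3o.npz");dw=np.load("pics/wrist3.npy")
cv2.imwrite("pics/w3c.png",cv2.resize(p[130:310,215:360],None,fx=4,fy=3.3))
for row in (170,200,230,260): 
    us=np.arange(290,350); Q=pts("wrist",np.c_[us,0*us+row],dw,o); L=loc(Q); print(row,[(int(a),int(1e3*b[0]),int(1e3*b[1]),int(1e3*b[2])) for a,b in zip(us,L)][::3])
p=cv2.imread("pics/top3.png"); cv2.imwrite("pics/t3c.png",cv2.resize(p[180:290,400:540],None,fx=5,fy=5))
b,g,r_=[p[...,i].astype(int) for i in range(3)]
for n,pp,oo in(("top",cv2.imread("pics/top0.png"),None),("wrist",cv2.imread("pics/wrist3.png"),o)):
    b,g,r_=[pp[...,i].astype(int) for i in range(3)]; m=(r_-g>60)&(r_-b>60)
    if n=="top": m[:205]=0;m[225:]=0;m[:,:455]=0;m[:,485:]=0
    else: m[:200]=0;m[250:]=0;m[:,:325]=0;m[:,350:]=0
    v,u=np.nonzero(m); print(n,"red",u.mean(),v.mean(),len(u),loc(plane(n,[[u.mean(),v.mean()]],.032,oo)), plane(n,[[u.mean(),v.mean()]],.032,oo))
```

```text
395 c [ 0.4991 -0.2472  0.0582] n [ 0.9851 -0.0892  0.1469] 0.001360719822498894 slope 8.449070968491977 yaw -5.17666082413766
back plane local [[-0.0071 -0.0091  0.0582]] x at z=.02: -0.0014230294444349516
170 [(290, -33, 61, 9), (293, -30, 61, 11), (296, -26, 61, 11), (299, -14, 71, 108), (302, -11, 71, 108), (305, -9, 70, 98), (308, -7, 69, 86), (311, -5, 67, 70), (314, 3, 83, 216), (317, 5, 83, 216), (320, 7, 83, 216), (323, 9, 82, 212), (326, 10, 62, 18), (329, 13, 62, 19), (332, 17, 62, 19), (335, 20, 63, 27), (338, 23, 63, 30), (341, 28, 61, 10), (344, 31, 61, 11), (347, 35, 61, 10)]
200 [(290, -34, 25, 11), (293, -31, 24, 10), (296, -27, 24, 10), (299, -15, 43, 106), (302, -12, 43, 107), (305, -9, 42, 101), (308, 5, 82, 306), (311, 6, 82, 306), (314, 7, 81, 305), (317, 8, 82, 306), (320, 9, 81, 306), (323, 10, 82, 306), (326, 11, 81, 305), (329, 13, 26, 19), (332, 17, 26, 18), (335, 20, 28, 29), (338, 25, 25, 11), (341, 28, 24, 10), (344, 32, 25, 11), (347, 36, 24, 9)]
230 [(290, -35, -14, 11), (293, -32, -13, 11), (296, -28, -14, 11), (299, -15, 13, 107), (302, -13, 13, 107)
[... 184 characters left out ...]
17, -11, 19), (335, 21, -8, 31), (338, 25, -14, 10), (341, 29, -13, 10), (344, 33, -13, 10), (347, 37, -16, 0)]
260 [(290, -37, -55, 10), (293, -33, -55, 10), (296, -29, -55, 10), (299, -16, -17, 107), (302, -13, -17, 108), (305, -10, -19, 104), (308, 4, 59, 307), (311, 5, 59, 306), (314, 6, 59, 306), (317, 8, 59, 305), (320, 9, 59, 306), (323, 10, 59, 308), (326, 11, 59, 306), (329, 14, -51, 19), (332, 18, -52, 18), (335, 21, -47, 30), (338, 26, -54, 11), (341, 30, -54, 11), (344, 11, 104, 423), (347, 38, -58, 0)]
top red 468.0 213.0 1 [[0.0213 0.0008 0.032 ]] [[ 0.52826578 -0.23999025  0.032     ]]
wrist red 337.5 224.0 10 [[ 0.0242 -0.0003  0.032 ]] [[ 0.53108525 -0.24137764  0.032     ]]
```

View pics/w3c.png

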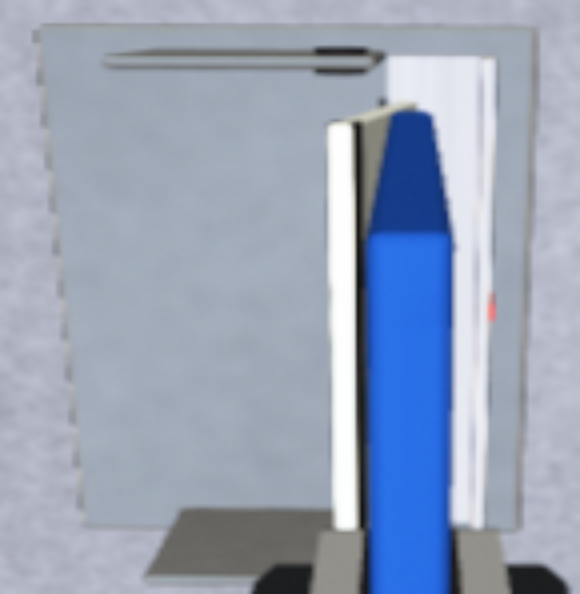

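View pics/t3c.png

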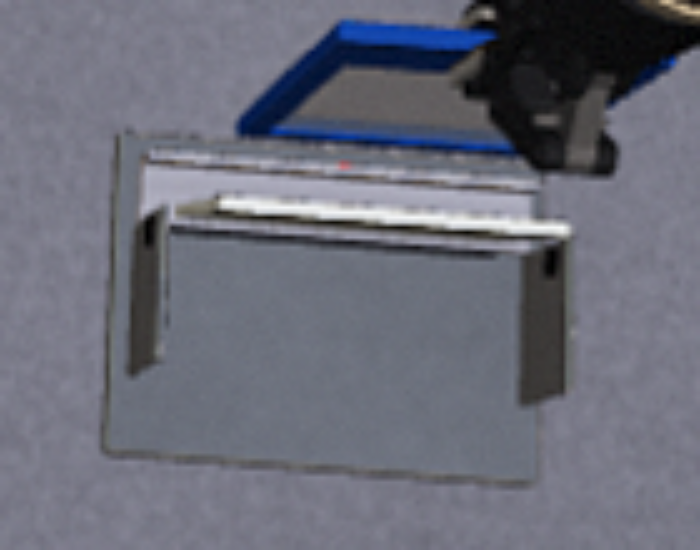

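```bash
cat > ft.py <<'E'
from h import *
import sys
o=bot.get_obs(); A=R.from_rotvec(o["ee_rot"]).as_matrix(); L=.135
f=o["ee_pos"]+A[:,0]*L
ax=np.radians(-5.4); X=np.array([np.cos(ax),np.sin(ax),0]); Y=np.array([-X[1],X[0],0]); O=np.array([.5085,-.2389,0])
S=np.c_[X,Y,[0,0,1]]
loc=lambda p:(S.T@(p-O)*1000).round(1)
print("t",round(o["clock"],2),"foot loc",loc(f),"tcp loc",loc(o["ee_pos"]),"tilt fwd deg",np.degrees(np.arcsin(-A[:,0]@X)).round(2),"side",np.degrees(np.arcsin(A[:,0]@Y)).round(2),"yaw",np.degrees(np.arctan2(A[1,1],A[0,1])).round(2),"F loc",(S.T@np.array(o["force"])).round(2),"M",np.round(o["moment"],3),"op",round(float(o["opening"])*1e3,2))
if len(sys.argv)>3:
    t=O+S@np.array([float(a)/1000 for a in sys.argv[1:4]]); print("tool delta mm",(A.T@(t-f)*1000).round(1))
print("unit stand x in tool",(A.T@X).round(3),"z",(A.T@[0,0,1]).round(3))
E
python3 ft.py 9 0 60
```

```text
t 8.45 foot loc [  3.3  28.5 168.3] tcp loc [  7.4  26.6 303.3] tilt fwd deg 1.73 side 0.83 yaw -5.5 F loc [-0.03 -0.72 -1.73] M [ 0.011 -0.051  0.018] op 7.18
tool delta mm [107.7   9.   30.1]
unit stand x in tool [-0.03   1.    -0.002] z [-0.999 -0.03  -0.014]
```

```bash
python3 -m creep '[[[0,0.004,0.0015,0.005,0],[0,0.006,0.0015,0.005,0],[0,0.006,0.0015,0.005,0],[0,0.006,0.0015,0.005,0],[0,0.006,0.0015,0.005,0],[0,0.006,0.0015,0.003,0],[0,0,0,0,0],[0,0,0,0,0]]]'; python3 ft.py 10 0 60
```

```text
clock: 9.12
ee_pos: [0.5244, -0.2398, 0.2647]
ee_rot: [1.273, 1.2, -1.289]
force: [-0.6, -0.5, -1.4]
opening: 0.0071
t 9.12 foot loc [ 11.8   2.6 129.7] tcp loc [ 15.9   0.6 264.7] tilt fwd deg 1.75 side 0.85 yaw -5.11 F loc [-0.57 -0.58 -1.42] M [ 0.022 -0.053  0.068] op 7.1
tool delta mm [69.7  0.4  3.6]
unit stand x in tool [-0.031  1.     0.005] z [-0.999 -0.031 -0.015]
```

```bash
python3 -m creep '[[[0,0.01,0,0.0035,0.2],[0,0.012,0,0,0],[0,0.012,0,0,0],[0,0.012,0,0,0],[0,0.01,0,0,0],[0,0.008,0,0,0],[0,0,0,0,0],[0,0,0,0,0]]]'; python3 ft.py 10 0 35
python3 - <<'E'
from h import *
for n in("wrist","side","top"):
    o=bot.get_obs();p,d=bot.capture(n); cv2.imwrite(f"pics/{n}4.png",p);np.save(f"pics/{n}4.npy",d)
    if n!="wrist":
        b=(190,410,280,530) if n=="top" else (90,340,230,450)
        cv2.imwrite(f"pics/{n}4c.png",cv2.resize(p[b[0]:b[2],b[1]:b[3]],None,fx=5,fy=5,interpolation=cv2.INTER_CUBIC)[:600])
E
```

```text
clock: 9.78
ee_pos: [0.5224, -0.2428, 0.1958]
ee_rot: [1.277, 1.196, -1.292]
force: [0.8, -0.5, -1.2]
opening: 0.0075
t 9.78 foot loc [10.4 -0.6 60.9] tcp loc [ 14.2  -2.6 195.8] tilt fwd deg 1.64 side 0.85 yaw -5.38 F loc [ 0.89 -0.42 -1.18] M [-0.018 -0.07   0.007] op 7.49
tool delta mm [25.9  0.4 -0.2]
unit stand x in tool [-0.029  1.    -0.   ] z [-0.999 -0.029 -0.015]
```

View pics/wrist4.png

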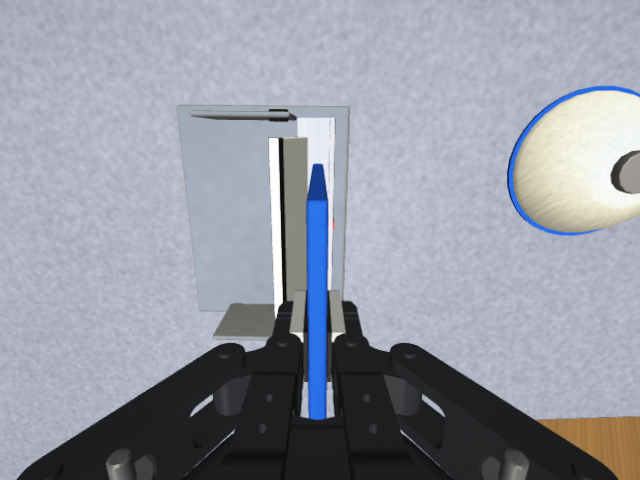

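View pics/top4c.png

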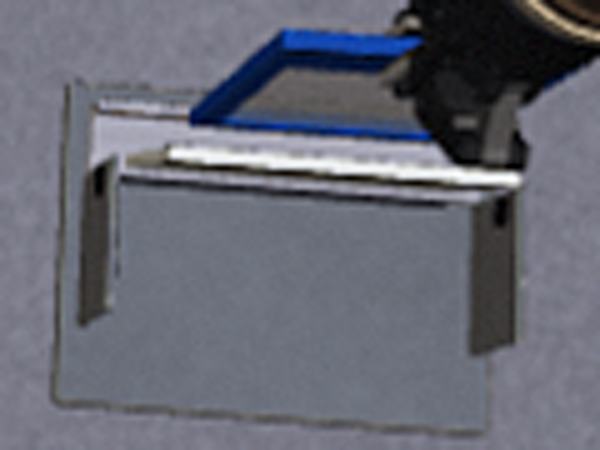

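View pics/side4c.png

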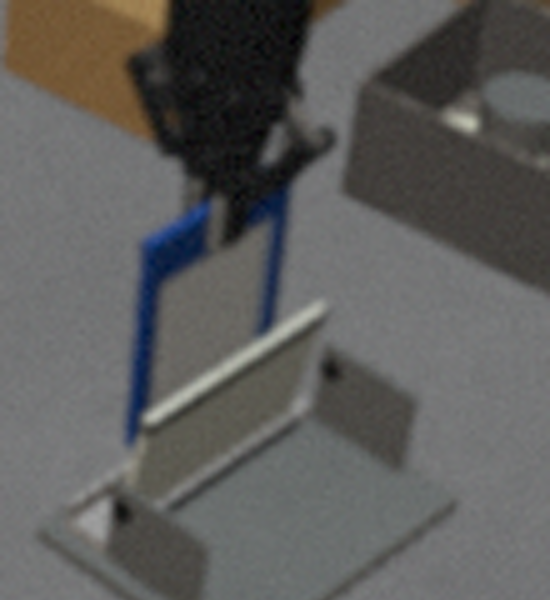

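Run:
```python
from h import *
ax=np.radians(-5.4); X=np.array([np.cos(ax),np.sin(ax),0]); Y=np.array([-X[1],X[0],0]); O=np.array([.5085,-.2389,0]); S=np.c_[X,Y,[0,0,1]]
for n,uv in(("top",[[448.4,214.3]]),("top",[[495,217.5]])): print(n,((plane(n,uv,.061)-O)@S*1000).round(1))
d=np.load("pics/wrist4.npy")
p=cv2.imread("pics/wrist4.png")
cv2.imwrite("pics/w4c.png",cv2.resize(p[95:320,170:360],None,fx=3.2,fy=2.6))
o=bot.get_obs()
for row in(125,150,180,210):
    us=np.arange(268,352,3); Q=(pts("wrist",np.c_[us,0*us+row],d,o)-O)@S*1000; print(row,[(int(a),*map(int,b)) for a,b in zip(us,Q)])
```

```text
top [[ 7.1 52.9 61. ]]
top [[  7.3 -51.3  61. ]]
125 [(268, -33, 83, 11), (271, -31, 83, 10), (274, -28, 83, 12), (277, -26, 83, 10), (280, -23, 83, 10), (283, -20, 83, 12), (286, -18, 83, 12), (289, -15, 83, 12), (292, -13, 83, 10), (295, -10, 83, 11), (298, -7, 83, 19), (301, -4, 83, 20), (304, -2, 83, 20), (307, 0, 83, 19), (310, 2, 83, 19), (313, 5, 83, 20), (316, 8, 83, 20), (319, 10, 83, 20), (322, 13, 83, 19), (325, 15, 83, 19), (328, 18, 83, 20), (331, 20, 82, 31), (334, 22, 82, 32), (337, 25, 83, 10), (340, 28, 83, 12), (343, 31, 83, 11), (346, 33, 83, 10), (349, 36, 83, 9)]
150 [(268, -34, 62, 12), (271, -16, 66, 107), (274, -14, 67, 108), (277, -13, 67, 108), (280, -11, 66, 106), (283, -10, 66, 99), (286, -9, 66, 91), (289, -8, 65, 84), (292, -7, 65, 76), (295, -5, 65, 68), (298, -4, 64, 58), (301, -2, 64, 48), (304, -1, 63, 36), (307, 0, 63, 25), (310, 2, 62, 19), (313, 5, 62, 20), (316, 8, 62, 21), (319, 10, 62, 18), (322, 13, 62, 21), (325, 15, 62, 19), (328, 18, 62, 19), (331, 20, 63, 31), (334, 23, 63, 32), (337, 26, 62, 12), (340, 28, 62, 11), (343, 31, 62, 12), (346
[... 430 characters left out ...]
), (328, 18, 37, 20), (331, 21, 39, 32), (334, 24, 36, 12), (337, 26, 36, 12), (340, 29, 36, 13), (343, 32, 36, 12), (346, 34, 36, 10), (349, 38, 34, -1)]
210 [(268, -36, 8, 13), (271, -34, 8, 11), (274, -16, 29, 107), (277, -14, 30, 108), (280, -12, 30, 108), (283, -11, 28, 101), (286, -10, 26, 93), (289, -9, 25, 86), (292, -7, 23, 78), (295, -6, 21, 69), (298, -5, 19, 60), (301, -3, 17, 50), (304, -1, 14, 38), (307, 10, 50, 200), (310, 11, 50, 201), (313, 12, 50, 201), (316, 13, 50, 201), (319, 14, 51, 201), (322, 15, 51, 201), (325, 16, 50, 200), (328, 17, 50, 200), (331, 21, 13, 32), (334, 24, 8, 11), (337, 27, 8, 11), (340, 30, 8, 12), (343, 32, 8, 12), (346, 35, 8, 9), (349, 39, 5, 0)]
```

View pics/w4c.png

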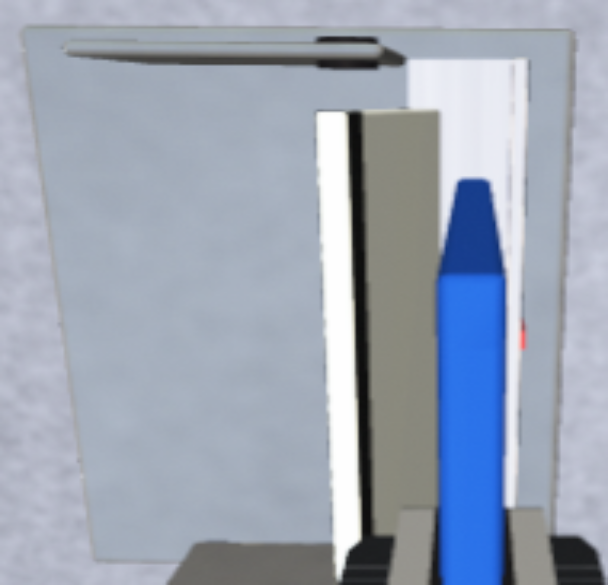

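```bash
python3 -m creep '[[[0,0.006,0,0,0],[0,0.007,0,0,0],[0,0.006,0,0,0],[0,0.004,0,0,0],[0,0.003,0,0,0],[0,0.002,0,0,0],[0,0,0,0,0],[0,0,0,0,0]]]'; python3 ft.py 9 0 20
```

```text
clock: 10.6
ee_pos: [0.5229, -0.2427, 0.1668]
ee_rot: [1.278, 1.192, -1.29]
force: [-0.1, -0.1, -1.8]
opening: 0.0075
t 10.6 foot loc [11.3 -0.6 31.9] tcp loc [ 14.7  -2.4 166.8] tilt fwd deg 1.44 side 0.78 yaw -5.38 F loc [-0.12 -0.07 -1.81] M [ 0.007 -0.023 -0.006] op 7.53
tool delta mm [12.  -2.  -0.4]
unit stand x in tool [-0.025  1.    -0.   ] z [-1.    -0.025 -0.014]
```

```bash
python3 -m creep '[[[0,0.001,-0.002,0,0],[0,0.002,0,0,0],[0,0.002,0,0,0],[0,0.002,0,0,0],[0,0.001,0,0,0],[0,0.0005,0,0,0],[0,0,0,0,0],[0,0,0,0,0]]]'; python3 ft.py 9 0 20
```

```text
clock: 11.27
ee_pos: [0.5208, -0.2424, 0.1581]
ee_rot: [1.278, 1.191, -1.289]
force: [0.7, -0.2, -1.6]
opening: 0.0071
t 11.27 foot loc [ 9.4 -0.6 23.2] tcp loc [ 12.6  -2.4 158.1] tilt fwd deg 1.38 side 0.76 yaw -5.39 F loc [ 0.7  -0.14 -1.59] M [ 0.007 -0.018 -0.042] op 7.07
tool delta mm [ 3.2 -0.3 -0.5]
unit stand x in tool [-0.024  1.    -0.   ] z [-1.    -0.024 -0.013]
```

```bash
python3 -m creep '[[[0,0.001,0,0,0],[0,0.001,0,0,0],[0,0,0,0,0],[0,0,0,0,0],[0,0,0,0,0],[0,0,0,0,0],[0,0,0,0,0],[0,0,0,0,0]]]'; python3 ft.py 9 0 20
```

```text
clock: 11.93
ee_pos: [0.521, -0.2425, 0.1562]
ee_rot: [1.278, 1.191, -1.289]
force: [0.5, 0.8, -1.1]
opening: 0.0071
t 11.93 foot loc [ 9.6 -0.6 21.2] tcp loc [ 12.8  -2.4 156.2] tilt fwd deg 1.35 side 0.75 yaw -5.39 F loc [ 0.41  0.81 -1.15] M [0.006 0.012 0.025] op 7.14
tool delta mm [ 1.3 -0.6 -0.6]
unit stand x in tool [-0.024  1.    -0.   ] z [-1.    -0.024 -0.013]
```

```bash
python3 -m creep '[[[0,0.0008,0,0,0],[0,0,0,0,0],[0,0,0,0,0],[0,0,0,0,0],[0,0,0,0,0],[0,0,0,0,0],[0,0,0,0,0],[0,0,0,0,0]]]'; python3 ft.py; python3 -m creep '[[[0,0.001,0,0,0],[0,0,0,0,0],[0,0,0,0,0],[0,0,0,0,0],[0,0,0,0,0],[0,0,0,0,0],[0,0,0,0,0],[0,0,0,0,0]]]'; python3 ft.py
```

```text
clock: 12.6
ee_pos: [0.521, -0.2425, 0.1554]
ee_rot: [1.278, 1.191, -1.289]
force: [0.1, 0.1, -1.6]
opening: 0.0077
t 12.6 foot loc [ 9.6 -0.6 20.4] tcp loc [ 12.8  -2.4 155.4] tilt fwd deg 1.35 side 0.75 yaw -5.39 F loc [ 0.12  0.11 -1.56] M [-0.011 -0.02  -0.046] op 7.67
unit stand x in tool [-0.024  1.    -0.   ] z [-1.    -0.024 -0.013]
clock: 13.27
ee_pos: [0.5217, -0.2421, 0.1552]
ee_rot: [1.279, 1.19, -1.287]
force: [-0.3, 0.6, -0.2]
opening: 0.0074
t 13.27 foot loc [10.5 -0.1 20.2] tcp loc [ 13.5  -1.9 155.2] tilt fwd deg 1.26 side 0.75 yaw -5.37 F loc [-0.39  0.57 -0.16] M [ 0.045  0.005 -0.059] op 7.42
unit stand x in tool [-0.022  1.     0.   ] z [-1.    -0.022 -0.013]
```

```bash
python3 -m creep '[[[0,0,-0.001,0,0],[0,0,-0.001,0,0],[0,0,-0.001,0,0],[0,0,-0.001,0,0],[0,0,-0.001,0,0],[0,0,0,0,0],[0,0,0,0,0],[0,0,0,0,0]]]' 20; python3 ft.py
```

```text
clock: 13.93
ee_pos: [0.5162, -0.2418, 0.1552]
ee_rot: [1.279, 1.189, -1.287]
force: [0.9, -0.7, -1.1]
opening: 0.0076
t 13.93 foot loc [ 5.1 -0.4 20.2] tcp loc [  8.   -2.2 155.2] tilt fwd deg 1.23 side 0.74 yaw -5.39 F loc [ 0.96 -0.58 -1.14] M [-0.019 -0.071 -0.022] op 7.64
unit stand x in tool [-0.022  1.    -0.   ] z [-1.    -0.022 -0.013]
```

```bash
python3 -m creep '[[[0,0,-0.001,0,0],[0,0,-0.001,0,0],[0,0,0,0,0],[0,0,0,0,0],[0,0,0,0,0],[0,0,0,0,0],[0,0,0,0,0],[0,0,0,0,0]]]'; python3 ft.py; python3 -m creep '[[[0,0.0003,-0.001,0,0],[0,0,-0.001,0,0],[0,0,0,0,0],[0,0,0,0,0],[0,0,0,0,0],[0,0,0,0,0],[0,0,0,0,0],[0,0,0,0,0]]]'; python3 ft.py
```

```text
clock: 14.6
ee_pos: [0.5151, -0.2417, 0.1554]
ee_rot: [1.28, 1.187, -1.286]
force: [0.9, -0.1, -2.7]
opening: 0.0076
t 14.6 foot loc [ 4.2 -0.4 20.4] tcp loc [  6.8  -2.2 155.4] tilt fwd deg 1.12 side 0.75 yaw -5.4 F loc [ 0.91 -0.06 -2.65] M [-0.053 -0.38  -0.092] op 7.63
unit stand x in tool [-0.02  1.   -0.  ] z [-1.    -0.02  -0.013]
clock: 15.27
ee_pos: [0.5142, -0.2416, 0.1555]
ee_rot: [1.281, 1.185, -1.284]
force: [2.6, -0.3, -1.8]
opening: 0.0072
t 15.27 foot loc [ 3.7 -0.4 20.5] tcp loc [  5.9  -2.2 155.5] tilt fwd deg 0.95 side 0.74 yaw -5.41 F loc [ 2.63 -0.06 -1.78] M [-0.113 -0.729 -0.112] op 7.18
unit stand x in tool [-0.017  1.    -0.   ] z [-1.    -0.017 -0.013]
```

```bash
python3 -m creep '[[[0,0,-0.001,0,0],[0,0,-0.001,0,0],[0,0,-0.001,0,0],[0,0,0,0,0],[0,0,0,0,0],[0,0,0,0,0],[0,0,0,0,0],[0,0,0,0,0]]]'; python3 ft.py; python3 -m creep '[[[0,0,-0.001,0,0],[0,0,-0.001,0,0],[0,0,-0.001,0,0],[0,0,0,0,0],[0,0,0,0,0],[0,0,0,0,0],[0,0,0,0,0],[0,0,0,0,0]]]'; python3 ft.py
```

```text
clock: 15.93
ee_pos: [0.513, -0.2414, 0.1561]
ee_rot: [1.283, 1.182, -1.281]
force: [4.0, -1.6, -3.5]
opening: 0.0074
t 15.93 foot loc [ 3.1 -0.3 21.1] tcp loc [  4.7  -2.  156.1] tilt fwd deg 0.69 side 0.75 yaw -5.41 F loc [ 4.1  -1.23 -3.54] M [-0.19  -1.271 -0.201] op 7.45
unit stand x in tool [-0.012  1.    -0.   ] z [-1.    -0.012 -0.013]
clock: 16.6
ee_pos: [0.512, -0.2412, 0.1569]
ee_rot: [1.285, 1.177, -1.277]
force: [4.4, 0.1, -3.1]
opening: 0.0071
t 16.6 foot loc [ 2.8 -0.3 21.9] tcp loc [  3.7  -2.  156.9] tilt fwd deg 0.39 side 0.73 yaw -5.4 F loc [ 4.34  0.47 -3.06] M [-0.206 -1.335 -0.182] op 7.07
unit stand x in tool [-0.007  1.    -0.   ] z [-1.    -0.007 -0.013]
```

```bash
python3 -m creep '[[[0,0.0005,-0.001,0,0],[0,0.0005,-0.001,0,0],[0,0.0005,-0.001,0,0],[0,0.0005,-0.001,0,0],[0,0.0005,-0.001,0,0],[0,0.0005,-0.001,0,0],[0,0,0,0,0],[0,0,0,0,0]]]'; python3 ft.py; python3 -m creep '[[[0,0.0003,-0.001,0,0],[0,0.0003,-0.001,0,0],[0,0.0003,-0.001,0,0],[0,0.0003,-0.001,0,0],[0,0.0003,-0.001,0,0],[0,0.0003,-0.001,0,0],[0,0,0,0,0],[0,0,0,0,0]]]'; python3 ft.py
```

```text
clock: 17.27
ee_pos: [0.5104, -0.241, 0.1571]
ee_rot: [1.289, 1.168, -1.269]
force: [5.3, -0.1, -3.0]
opening: 0.0077
t 17.27 foot loc [ 2.6 -0.3 22.1] tcp loc [  2.   -1.9 157.1] tilt fwd deg -0.26 side 0.66 yaw -5.39 F loc [ 5.26  0.43 -2.95] M [-0.105 -1.477 -0.245] op 7.71
unit stand x in tool [0.004 1.    0.   ] z [-1.     0.004 -0.011]
clock: 17.93
ee_pos: [0.5087, -0.2408, 0.1573]
ee_rot: [1.293, 1.159, -1.262]
force: [4.8, 0.2, -3.2]
opening: 0.0071
t 17.93 foot loc [ 2.4 -0.4 22.3] tcp loc [  0.3  -1.8 157.3] tilt fwd deg -0.86 side 0.61 yaw -5.38 F loc [ 4.75  0.6  -3.24] M [-0.153 -1.571 -0.182] op 7.11
unit stand x in tool [0.015 1.    0.001] z [-1.     0.015 -0.011]
```

```bash
python3 -m creep '[[[0,0.001,-0.0015,0,0],[0,0.001,-0.0015,0,0],[0,0.001,-0.0015,0,0],[0,0.001,-0.0015,0,0],[0,0.001,-0.0015,0,0],[0,0.001,-0.0015,0,0],[0,0.001,-0.0015,0,0],[0,0,0,0,0]]]'; python3 ft.py
python3 - <<'E'
from h import *
for n in("wrist","side"):
    p,d=bot.capture(n); cv2.imwrite(f"pics/{n}5.png",p);np.save(f"pics/{n}5.npy",d)
    if n=="side": cv2.imwrite("pics/side5c.png",cv2.resize(p[90:230,340:450],None,fx=5,fy=4.2,interpolation=cv2.INTER_CUBIC))
E
```

```text
clock: 18.6
ee_pos: [0.5064, -0.2406, 0.1553]
ee_rot: [1.299, 1.143, -1.248]
force: [4.3, 0.2, -3.9]
opening: 0.007
t 18.6 foot loc [ 2.7 -0.8 20.4] tcp loc [ -1.9  -1.9 155.3] tilt fwd deg -1.96 side 0.48 yaw -5.36 F loc [ 4.25  0.62 -3.88] M [ 0.017 -1.494 -0.193] op 6.98
unit stand x in tool [0.034 0.999 0.001] z [-0.999  0.034 -0.008]
```

View pics/wrist5.png

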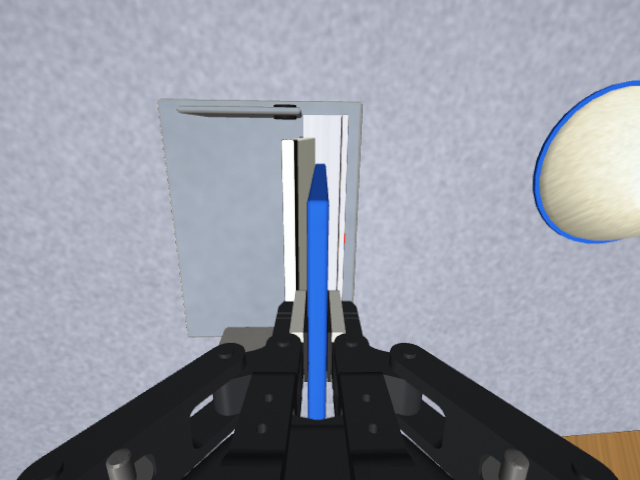

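View pics/side5c.png

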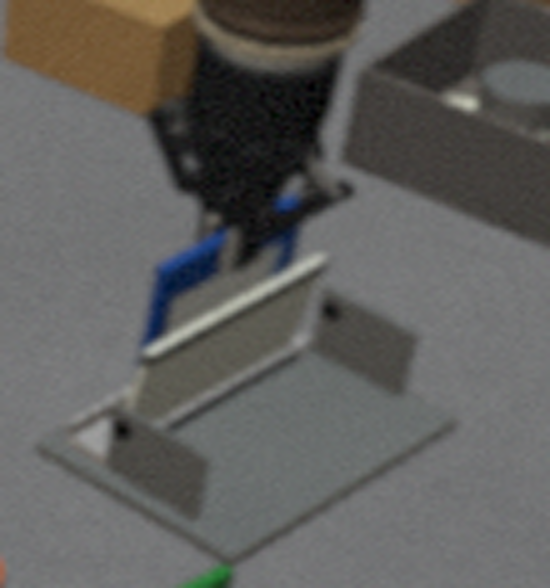

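```bash
python3 -m creep '[[[0,0.0006,-0.0015,0,0],[0,0.0006,-0.0015,0,0],[0,0.0006,-0.0015,0,0],[0,0.0006,-0.0015,0,0],[0,0.0006,-0.0015,0,0],[0,0.0006,-0.0015,0,0],[0,0.0006,-0.0015,0,0],[0,0,0,0,0]]]'; python3 ft.py;  python3 -m creep '[[[0,0.0006,-0.0015,0,0],[0,0.0006,-0.0015,0,0],[0,0.0006,-0.0015,0,0],[0,0.0006,-0.0015,0,0],[0,0.0006,-0.0015,0,0],[0,0.0006,-0.0015,0,0],[0,0.0006,-0.0015,0,0],[0,0,0,0,0]]]'; python3 ft.py
```

```text
clock: 19.37
ee_pos: [0.5037, -0.2403, 0.1552]
ee_rot: [1.304, 1.128, -1.236]
force: [5.4, 0.8, -3.2]
opening: 0.0072
t 19.37 foot loc [ 2.3 -0.9 20.4] tcp loc [ -4.6  -1.8 155.2] tilt fwd deg -2.95 side 0.38 yaw -5.33 F loc [ 5.33  1.3  -3.25] M [ 0.005 -1.717 -0.179] op 7.19
unit stand x in tool [0.052 0.999 0.001] z [-0.999  0.052 -0.007]
clock: 20.03
ee_pos: [0.5014, -0.2399, 0.1552]
ee_rot: [1.31, 1.113, -1.224]
force: [5.1, 0.4, -3.0]
opening: 0.0077
t 20.03 foot loc [ 2.4 -1.  20.5] tcp loc [ -7.   -1.7 155.2] tilt fwd deg -3.99 side 0.28 yaw -5.31 F loc [ 5.06  0.92 -2.98] M [ 0.025 -1.665 -0.215] op 7.65
unit stand x in tool [0.07  0.998 0.002] z [-0.998  0.07  -0.005]
```

```bash
python3 -m creep '[[[0,0.0007,-0.0015,0,0],[0,0.0007,-0.0015,0,0],[0,0.0007,-0.0015,0,0],[0,0.0007,-0.0015,0,0],[0,0.0007,-0.0015,0,0],[0,0.0007,-0.0015,0,0],[0,0.0007,-0.0015,0,0],[0,0,0,0,0]]]'; python3 ft.py;  python3 -m creep '[[[0,0.0007,-0.0015,0,0],[0,0.0007,-0.0015,0,0],[0,0.0007,-0.0015,0,0],[0,0.0007,-0.0015,0,0],[0,0.0007,-0.0015,0,0],[0,0.0007,-0.0015,0,0],[0,0.0007,-0.0015,0,0],[0,0,0,0,0]]]'; python3 ft.py
```

```text
clock: 20.7
ee_pos: [0.4992, -0.2396, 0.1549]
ee_rot: [1.316, 1.098, -1.211]
force: [5.1, 0.4, -3.1]
opening: 0.0074
t 20.7 foot loc [ 2.6 -1.2 20.4] tcp loc [ -9.2  -1.6 154.9] tilt fwd deg -5.04 side 0.17 yaw -5.3 F loc [ 5.02  0.85 -3.05] M [ 0.148 -1.51  -0.228] op 7.4
unit stand x in tool [0.088 0.996 0.002] z [-0.996  0.088 -0.003]
clock: 21.37
ee_pos: [0.4969, -0.2393, 0.1547]
ee_rot: [1.321, 1.083, -1.199]
force: [4.9, -0.0, -3.5]
opening: 0.0074
t 21.37 foot loc [ 2.7 -1.3 20.4] tcp loc [-11.5  -1.5 154.7] tilt fwd deg -6.05 side 0.05 yaw -5.3 F loc [ 4.9   0.45 -3.48] M [ 0.235 -1.505 -0.168] op 7.38
unit stand x in tool [0.105 0.994 0.002] z [-0.994  0.105 -0.001]
```

```bash
python3 -m creep '[[[0,0.0006,-0.0015,0,0],[0,0.0006,-0.0015,0,0],[0,0.0006,-0.0015,0,0],[0,0.0006,-0.0015,0,0],[0,0.0006,-0.0015,0,0],[0,0,0,0,0],[0,0,0,0,0],[0,0,0,0,0]]]'; python3 ft.py;  python3 -m creep '[[[0,0.0007,-0.0015,0,0],[0,0.0007,-0.0015,0,0],[0,0.0007,-0.0015,0,0],[0,0.0007,-0.0015,0,0],[0,0,0,0,0],[0,0,0,0,0],[0,0,0,0,0],[0,0,0,0,0]]]'; python3 ft.py
```

```text
clock: 22.03
ee_pos: [0.4953, -0.2387, 0.1547]
ee_rot: [1.326, 1.072, -1.19]
force: [4.6, -0.9, -3.7]
opening: 0.0078
t 22.03 foot loc [ 2.8 -1.1 20.7] tcp loc [-13.1  -1.1 154.7] tilt fwd deg -6.79 side -0.01 yaw -5.29 F loc [ 4.65 -0.44 -3.72] M [-0.126 -1.45  -0.248] op 7.78
unit stand x in tool [0.118 0.993 0.002] z [-0.993  0.118  0.   ]
clock: 22.7
ee_pos: [0.4941, -0.2386, 0.1545]
ee_rot: [1.329, 1.063, -1.184]
force: [4.8, 0.3, -2.2]
opening: 0.0074
t 22.7 foot loc [ 2.9 -1.3 20.6] tcp loc [-14.4  -1.1 154.5] tilt fwd deg -7.36 side -0.08 yaw -5.32 F loc [ 4.8   0.73 -2.19] M [-0.119 -1.482 -0.243] op 7.42
unit stand x in tool [0.128 0.992 0.001] z [-0.992  0.128  0.002]
```

```bash
python3 -m creep '[[[0,0.0006,-0.0012,0,0],[0,0.0006,-0.0012,0,0],[0,0.0006,-0.0012,0,0],[0,0.0006,-0.0012,0,0],[0,0,0,0,0],[0,0,0,0,0],[0,0,0,0,0],[0,0,0,0,0]]]'; python3 ft.py;  python3 -m creep '[[[0,0.0007,-0.0012,0,0],[0,0.0007,-0.0012,0,0],[0,0.0007,-0.0012,0,0],[0,0.0007,-0.0012,0,0],[0,0,0,0,0],[0,0,0,0,0],[0,0,0,0,0],[0,0,0,0,0]]]'; python3 ft.py
```

```text
clock: 23.37
ee_pos: [0.4934, -0.2387, 0.1543]
ee_rot: [1.332, 1.056, -1.179]
force: [5.6, -0.2, -1.0]
opening: 0.0072
t 23.37 foot loc [ 3.3 -1.6 20.6] tcp loc [-15.1  -1.3 154.3] tilt fwd deg -7.83 side -0.15 yaw -5.35 F loc [ 5.64  0.35 -1.05] M [ 0.132 -1.33  -0.222] op 7.23
unit stand x in tool [0.136 0.991 0.001] z [-0.991  0.136  0.003]
clock: 24.03
ee_pos: [0.4932, -0.2388, 0.1542]
ee_rot: [1.334, 1.048, -1.173]
force: [5.7, 0.2, 0.8]
opening: 0.0075
t 24.03 foot loc [ 4.3 -1.9 20.7] tcp loc [-15.2  -1.4 154.2] tilt fwd deg -8.33 side -0.23 yaw -5.35 F loc [5.69 0.71 0.85] M [ 0.22  -1.098 -0.195] op 7.51
unit stand x in tool [0.145 0.989 0.   ] z [-0.989  0.145  0.004]
```

```bash
python3 -m creep '[[[0,0,-0.001,0,0],[0,0,-0.001,0,0],[0,0,-0.001,0,0],[0,0,0,0,0],[0,0,0,0,0],[0,0,0,0,0],[0,0,0,0,0],[0,0,0,0,0]]]'; python3 ft.py
python3 - <<'E'
from h import *
for n in("wrist","side","top"):
    p,d=bot.capture(n); cv2.imwrite(f"pics/{n}6.png",p);np.save(f"pics/{n}6.npy",d)
    if n=="side": cv2.imwrite("pics/side6c.png",cv2.resize(p[90:230,340:450],None,fx=5,fy=4.2,interpolation=cv2.INTER_CUBIC))
E
```

```text
clock: 24.7
ee_pos: [0.493, -0.2389, 0.1542]
ee_rot: [1.336, 1.044, -1.169]
force: [5.3, 0.6, 0.4]
opening: 0.0074
t 24.7 foot loc [ 4.8 -1.9 20.8] tcp loc [-15.4  -1.4 154.2] tilt fwd deg -8.61 side -0.21 yaw -5.35 F loc [5.26 1.14 0.43] M [ 0.166 -1.107 -0.201] op 7.39
unit stand x in tool [0.15  0.989 0.   ] z [-0.989  0.15   0.004]
```

View pics/wrist6.png

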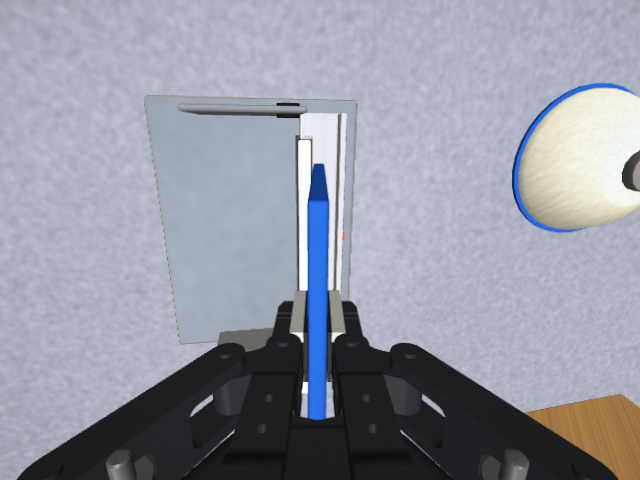

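View pics/side6c.png

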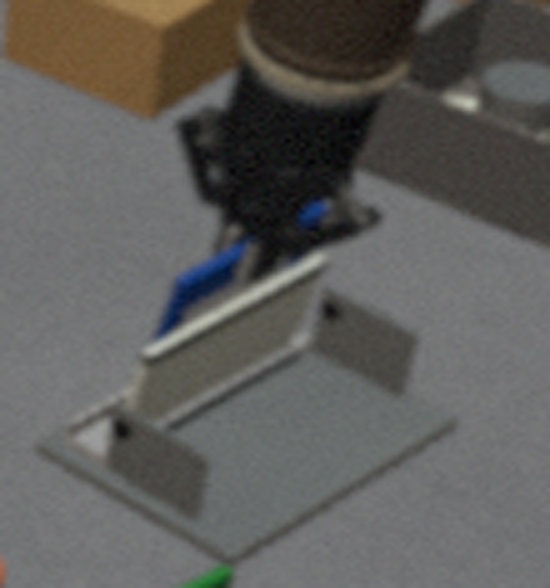

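```bash
python3 -m creep '[[[0,0.0008,0,0,0],[0,0.0008,0,0,0],[0,0,0,0,0],[0,0,0,0,0],[0,0,0,0,0],[0,0,0,0,0],[0,0,0,0,0],[0,0,0,0,0]]]'; python3 ft.py
```

```text
clock: 25.52
ee_pos: [0.493, -0.2397, 0.1538]
ee_rot: [1.335, 1.042, -1.17]
force: [2.4, 0.1, 2.1]
opening: 0.0075
t 25.52 foot loc [ 4.9 -3.1 20.4] tcp loc [-15.3  -2.3 153.8] tilt fwd deg -8.62 side -0.33 yaw -5.37 F loc [2.33 0.35 2.11] M [ 0.314 -0.922 -0.141] op 7.5
unit stand x in tool [ 0.15   0.989 -0.   ] z [-0.989  0.15   0.006]
```

```bash
python3 -m creep '[[[0,0,-0.0008,0,0],[0,0,0,0,0],[0.12,0,0,0,0],[0.15,0,0,0,0],[0.2,0,0,0,0],[0.25,0,0,0,0],[0.3,0,0,0,0],[0.3,0,0,0,0]]]'; python3 ft.py
python3 - <<'E'
from h import *
for n in("wrist","side"):
    p,d=bot.capture(n); cv2.imwrite(f"pics/{n}7.png",p);np.save(f"pics/{n}7.npy",d)
    if n=="side": cv2.imwrite("pics/side7c.png",cv2.resize(p[90:230,340:450],None,fx=5,fy=4.2,interpolation=cv2.INTER_CUBIC))
E
```

```text
clock: 26.18
ee_pos: [0.4865, -0.2397, 0.1505]
ee_rot: [1.331, 1.052, -1.179]
force: [-0.2, 0.2, 0.6]
opening: 0.0259
t 26.18 foot loc [-3.2 -3.6 16.8] tcp loc [-21.9  -2.9 150.5] tilt fwd deg -7.96 side -0.31 yaw -5.37 F loc [-0.24  0.18  0.59] M [0.03  0.186 0.047] op 25.92
unit stand x in tool [ 0.138  0.99  -0.   ] z [-0.99   0.138  0.005]
```

View pics/wrist7.png

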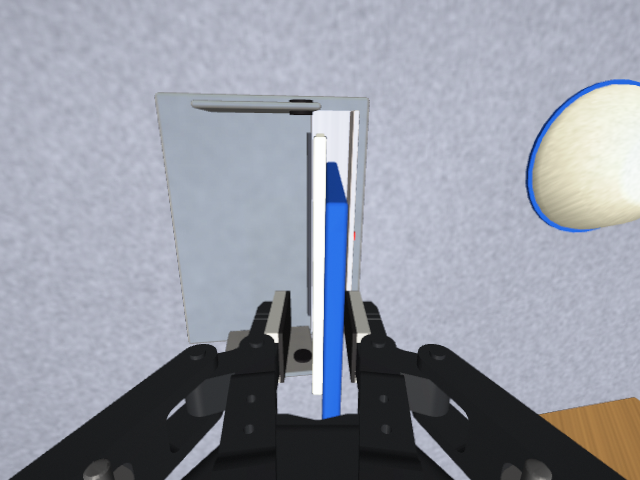

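View pics/side7c.png

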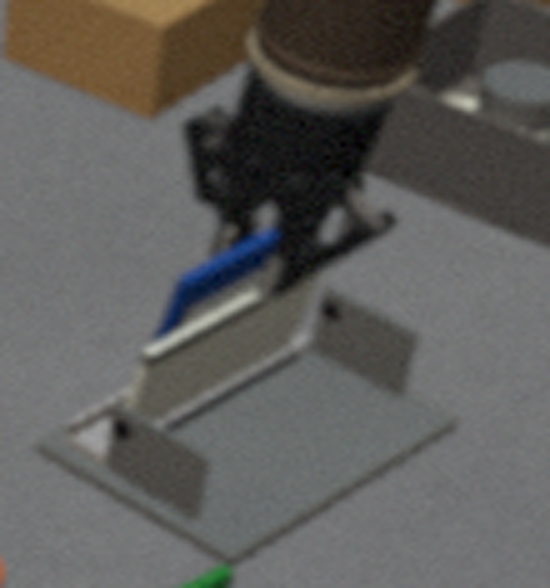

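```bash
python3 -m creep '[[[0.35,0,0.002,0,0],[0.4,0,0.003,0,0],[0.45,0,0.002,0,0],[0.45,0,0,0,0],[0.45,-0.002,0,0,0],[0.45,-0.004,0,0,0],[0.45,-0.006,0,0,0],[0.45,0,0,0,0]]]'; python3 ft.py
python3 - <<'E'
from h import *
p,d=bot.capture("wrist"); cv2.imwrite("pics/wrist8.png",p)
E
```

```text
clock: 26.95
ee_pos: [0.4928, -0.24, 0.1647]
ee_rot: [1.331, 1.052, -1.178]
force: [0.0, -0.4, -0.5]
opening: 0.0385
t 26.95 foot loc [ 3.2 -3.3 31. ] tcp loc [-15.6  -2.6 164.7] tilt fwd deg -7.97 side -0.29 yaw -5.34 F loc [ 0.06 -0.42 -0.49] M [0.028 0.101 0.003] op 38.53
unit stand x in tool [0.139 0.99  0.   ] z [-0.99   0.139  0.005]
```

View pics/wrist8.png

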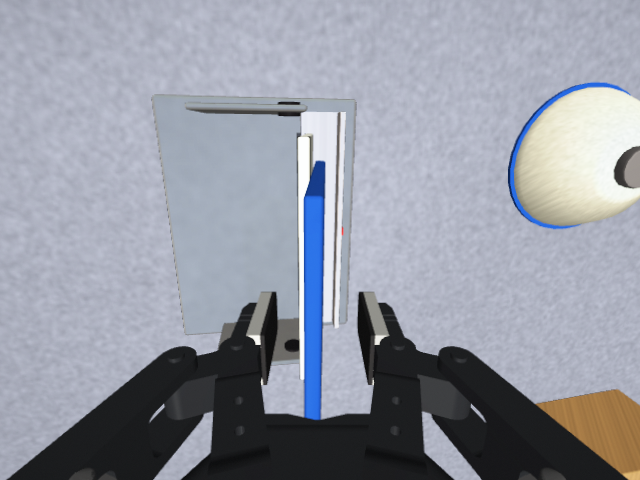

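Clear on both sides; retract along the tool axis.

```bash
python3 -m creep '[[[0.45,-0.008,0,0,0],[0.45,-0.012,0,0,0],[0.45,-0.014,0,0,0],[0.45,-0.014,0,0,0],[0.45,-0.014,0,0,0],[0.45,-0.014,0,0,0],[0.45,-0.014,0,0,0],[0.45,-0.014,0,0,0]]]'; python3 ft.py;python3 -m creep '[[[0.45,-0.015,0,0,0],[0.45,-0.015,0,-0.02,0],[0.45,-0.01,0,-0.03,0],[0.45,0,0,-0.03,0],[0.45,0,0,-0.03,0],[0.45,0,0,-0.03,0],[0.45,0,0,0,0],[0.45,0,0,0,0]]]'
python3 - <<'E'
from h import *
for n in("wrist","side","top"):
    p,d=bot.capture(n); cv2.imwrite(f"pics/{n}9.png",p);np.save(f"pics/{n}9.npy",d)
    if n!="wrist":
        b=(190,410,280,530) if n=="top" else (90,340,230,450)
        cv2.imwrite(f"pics/{n}9c.png",cv2.resize(p[b[0]:b[2],b[1]:b[3]],None,fx=5,fy=4.2 if n=="side" else 5,interpolation=cv2.INTER_CUBIC))
print(bot.get_obs()["clock"])
E
```

```text
clock: 27.67
ee_pos: [0.4752, -0.2368, 0.2722]
ee_rot: [1.33, 1.058, -1.18]
force: [0.7, 0.0, -0.9]
opening: 0.038
t 27.67 foot loc [-15.4  -1.5 138.4] tcp loc [-33.4  -1.1 272.2] tilt fwd deg -7.67 side -0.16 yaw -5.3 F loc [ 0.69  0.09 -0.91] M [0.003 0.173 0.007] op 38.04
unit stand x in tool [0.133 0.991 0.001] z [-0.991  0.133  0.003]
clock: 28.33
ee_pos: [0.4826, -0.0922, 0.322]
ee_rot: [1.333, 1.046, -1.178]
force: [0.3, 0.2, -0.0]
opening: 0.0387
28.4833
```

View pics/top9c.png

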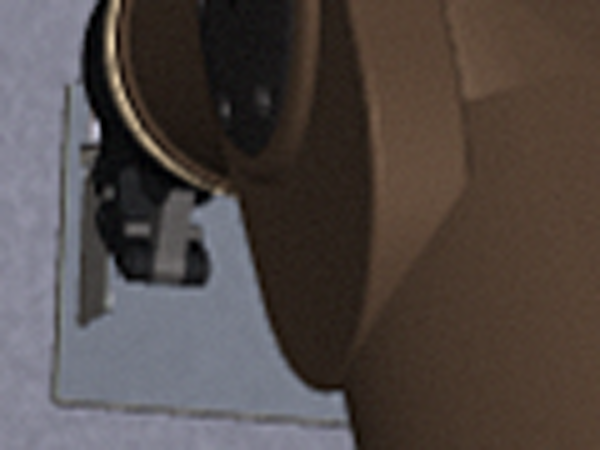

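View pics/side9c.png

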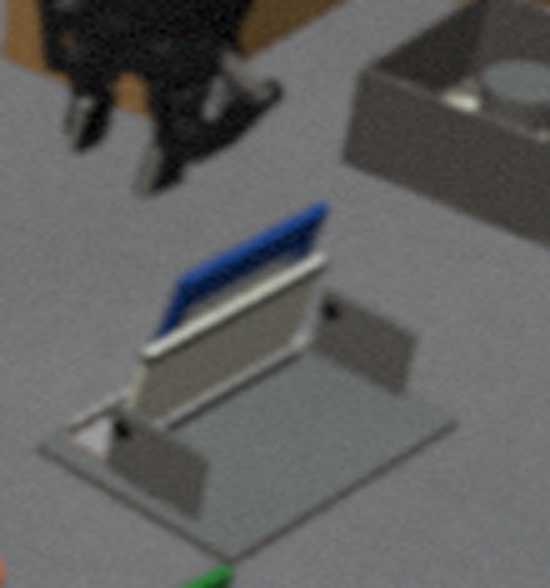

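View pics/wrist9.png

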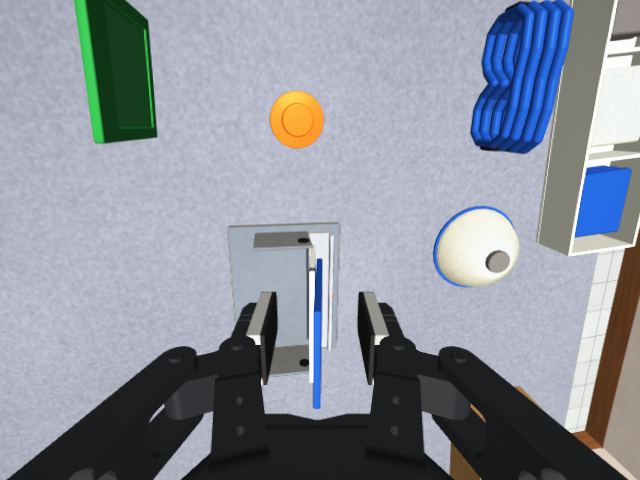

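View pics/top9.png

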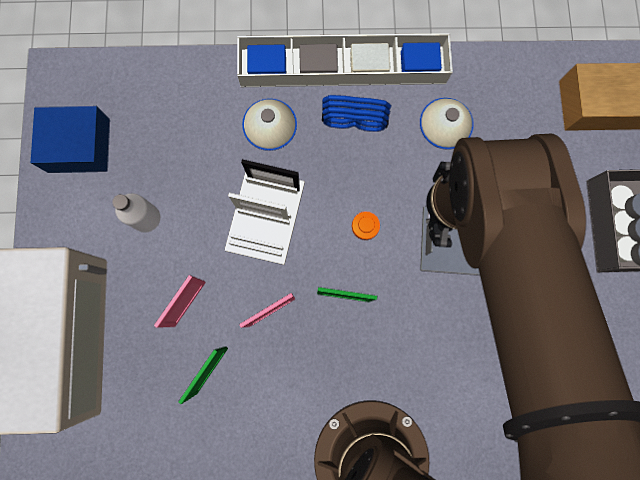

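```bash
python3 -m creep '[[[0.45,0,0,-0.03,0],[0.45,0,0,-0.035,0],[0.45,0,0,-0.035,0],[0.45,0,0,-0.035,0],[0.45,0,0,-0.035,0],[0.45,0,0,-0.02,0],[0.45,0,0,0,0],[0.45,0,0,0,0]]]'
python3 - <<'E'
from h import *
p,d=bot.capture("top"); np.save("pics/top10.npy",d); cv2.imwrite("pics/top10c.png",cv2.resize(p[190:280,410:530],None,fx=6,fy=6,interpolation=cv2.INTER_CUBIC))
ax=np.radians(-5.4); X=np.array([np.cos(ax),np.sin(ax),0]); Y=np.array([-X[1],X[0],0]); O=np.array([.5085,-.2389,0]); S=np.c_[X,Y,[0,0,1]]
hsv=cv2.cvtColor(p,cv2.COLOR_BGR2HSV); m=(hsv[...,0]>105)&(hsv[...,0]<130)&(hsv[...,1]>150); m[:195]=0; m[262:]=0; m[:,:420]=0; m[:,530:]=0
v,u=np.nonzero(m); P=(pts("top",np.c_[u,v],d)-O)@S*1000; T=P[P[:,2]>140]
print(len(T),T.mean(0),T.min(0),T.max(0))
L=P[P[:,2]<60]; print("low blue",len(L),L[:10].round(0).tolist() if len(L) else "")
print("side corners",((plane("side",np.array([[183,284],[327,207]])/[5,4.2]+[340,90],.158)-O)@S*1000).round(1).tolist())
E
```

```text
clock: 29.15
ee_pos: [0.5053, 0.0887, 0.3184]
ee_rot: [1.349, 1.032, -1.202]
force: [-0.4, -1.5, 0.2]
opening: 0.0387
236 [-19.21260163  -1.50233101 158.15364474] [-23.64668839 -62.82068245 141.2029126 ] [-13.58931054  55.4844715  163.22254581]
low blue 27 [[16.0, 16.0, 22.0], [15.0, 16.0, 28.0], [17.0, 11.0, 21.0], [17.0, 9.0, 22.0], [16.0, -12.0, 20.0], [16.0, -14.0, 21.0], [16.0, -16.0, 22.0], [16.0, -22.0, 25.0], [15.0, -30.0, 30.0], [16.0, -40.0, 20.0]]
side corners [[-18.9, 59.5, 158.0], [-19.7, -59.8, 158.0]]
```

View pics/top10c.png

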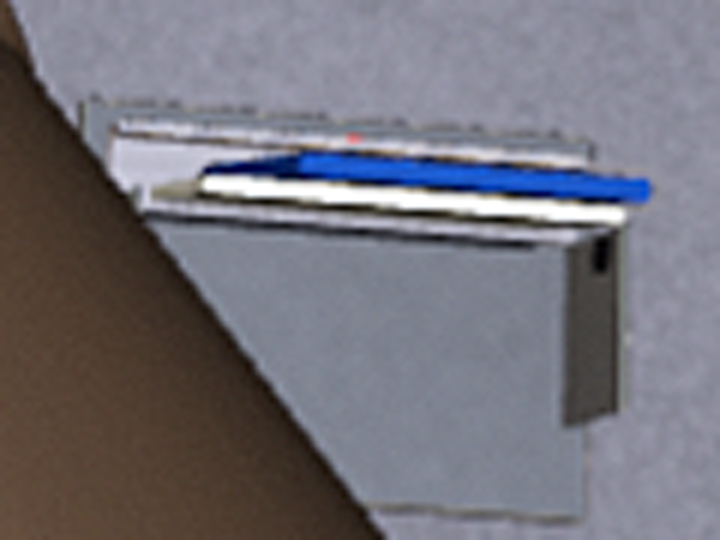

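Run:
```python
from h import *
p=cv2.imread("pics/wrist9.png"); cv2.imwrite("pics/w9c.png",cv2.resize(p[215:385,220:350],None,fx=5,fy=3.5,interpolation=cv2.INTER_CUBIC))
q,d=bot.capture("wrist"); o=bot.get_obs(); cv2.imwrite("pics/w10.png",q); np.save("pics/w10.npy",d); print(o["ee_pos"])
```

```text
[0.50530178 0.08759887 0.31849258]
```

View pics/w9c.png

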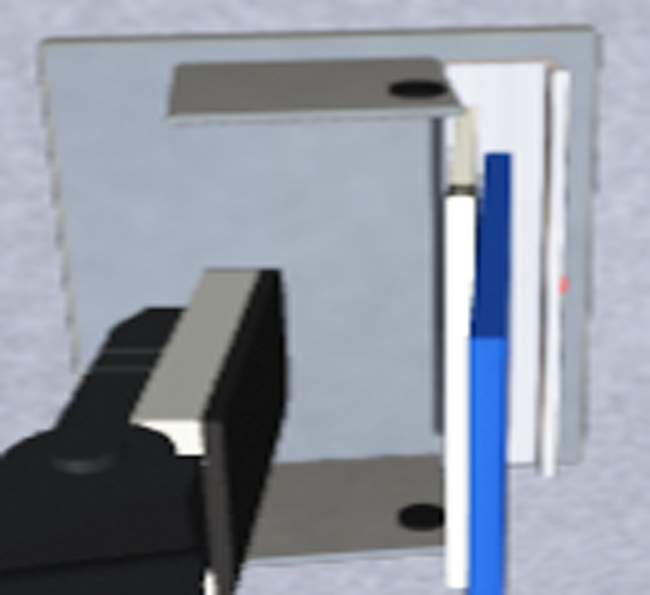

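View pics/w10.png

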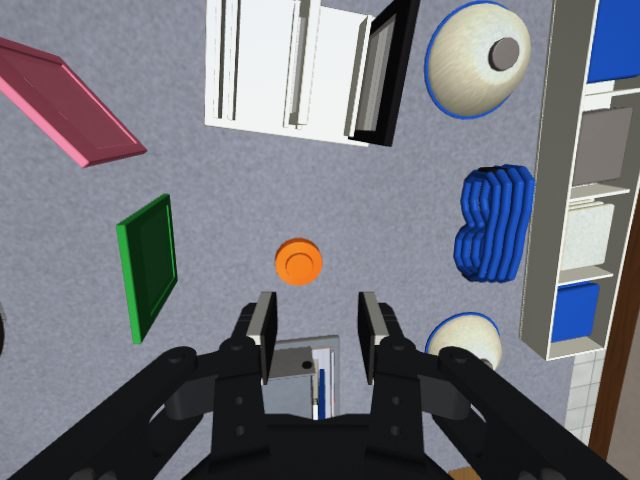

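Run:
```python
from h import *
o=dict(ee_pos=np.array([.4826,-.0922,.322]),ee_rot=np.array([1.333,1.046,-1.178]))
ax=np.radians(-5.4); X=np.array([np.cos(ax),np.sin(ax),0]); Y=np.array([-X[1],X[0],0]); O=np.array([.5085,-.2389,0]); S=np.c_[X,Y,[0,0,1]]
c=lambda a:np.array(a)/[5,3.5]+[220,215]
f=lambda uv,z:((plane("wrist",c(uv),z,o)-O)@S*1000).round(1).tolist()
print("win bottom",f([[485,153],[512,153]],.02)); print("win top",f([[470,338],[506,338]],.158))
print("gutter rear, lip in",f([[443,62],[470,105]],.02),f([[550,75],[570,75]],.032),"boardtop",f([[445,190],[475,190]],.109), "red",f([[564,285]],.032))
d=np.load("pics/wrist9.npy")
uv=np.array([[c([498,y])[0],c([498,y])[1]] for y in (165,190,220,260,300,330)]); print(((pts("wrist",uv,d,o)-O)@S*1000).round(1).tolist())
uv=np.array([c([460,y]) for y in (115,130,150,175)]); print("board end",((pts("wrist",uv,d,o)-O)@S*1000).round(1).tolist())
```

```text
win bottom [[2.9, 52.8, 20.0], [10.4, 52.3, 20.0]]
win top [[-20.1, 54.6, 158.0], [-13.0, 54.0, 158.0]]
gutter rear, lip in [[-8.2, 90.6, 20.0], [-1.1, 72.9, 20.0]] [[18.4, 88.0, 32.0], [23.7, 87.8, 32.0]] boardtop [[-18.7, 77.6, 109.0], [-12.2, 77.2, 109.0]] red [[23.3, -0.2, 32.0]]
[[4.0, 54.5, 36.6], [0.6, 54.3, 58.9], [-3.3, 54.7, 84.3], [-7.4, 53.6, 110.9], [-11.3, 53.8, 136.5], [-13.7, 53.1, 152.1]]
board end [[-5.9, 75.0, 36.3], [-7.7, 74.4, 50.0], [-10.5, 75.5, 71.5], [-13.1, 74.5, 90.7]]
```

```bash
python3 -c "
from rig import bot
bot.job_done(); print(bot.get_obs()['clock'])"
```

```text
the job is handed in; nothing more can be done
the job is handed in; nothing more can be done
```

I took the blue-rimmed window from the rack and stood its lower edge in the gutter. Holding it at 20 N, I eased it back until the board stopped it, then let go and moved the arm clear. I handed the job in at about 29 s of the 67 s allowed.

- **Contact force:** the readings after each move never exceeded about 6 N against the board, well under 25 N. Touch showed as the tool stopping while the moment fell off. Floor contact was felt just before release.
- **Lean:** the last pictures show the window at about 9° from upright. I measured the board at about 8° in most views and 7.5° in the last one. The window lies nearly flush, its foot between roughly x = 3 and 10 mm of the 18 mm gutter.
- **Centring on the red mark:** the checks disagreed. The side view put the window within about 1 mm, the top view about 1.5 to 4 mm off, and the wrist view about 6 mm off.
- **Foot position:** some stray blue depth points in the top view put the foot further forward, which would mean about 13° of lean. The wrist view did not bear this out, so I took them as edge pixels.
- **Other objects:** nothing else had visibly moved in the top picture taken after the release.

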